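Latch the stock chest and work its rusted bolt home

ROBOT

A 6-joint arm with a two-finger parallel gripper is mounted at the origin on the work surface. World frame = base frame: x ahead of the robot, y to its left, z up, the work surface at z = 0. Lengths are in mm, angles in rad, forces in N, time in s.
With the tool pointing down it reaches from about 350 to 975 mm from the base axis. Payload 7.1 kg.
Tool frame: the origin (TCP) lies at the very end of the fingers, on their centre line; the grasp point (between the pads) lies 19 mm behind it; z points along the fingers, y is the direction in which the jaws open and shut (so a half turn about z gives the same grasp; the last joint's range is limited). The gripper opens to 88 mm and grips with 3 to 60 N. Pads are 20 mm wide; open, the fingers measure 115 mm over their backs; the gripper's body (75 mm by 178 mm) begins 61 mm behind the grasp point.
Start: joints at [1.244, 0.423, 1.63, -0, 1.089, -0.019], TCP at [189.32, 595.62, 222.675] pointing down, gripper open.
Joint ranges: [-3, 3], [-0.9, 2.11], [0.09, 2.58], [-1.31, 4.45], [0.11, 2.69], [-2.54, 2.54]. Speed limits (rad/s): [2.39, 2.39, 3.01, 3.14, 3.14, 3.14].

INTERFACE

Orientations are given as a rotation vector (axis times angle).
In Python, from workcell import monitor, vision, order, find_in, regions_of, place_of gives the robot as it stands. The module is installed in compiled form; this text tells all that it offers.
- The arm moves only by the tool carry_out, never from a script. Its argument "targets" is a list of rows, each a list of 3 entries, a list of its own where there are three numbers: the turn, a rotation vector about the world's x, y, z in degrees, then the shift along the world's x, y, z in mm, then the finger opening in mm, from 0 to 87.8. In form: [[[rx, ry, rz], [x, y, z], hand], ...]. A call has 1 to 10 rows; each row is the pose to reach, as a shift and turn from the pose commanded when the call began; what a row does not reach only later rows make up. A row lasts 1/12 s, in which the tool goes at most 41.7 mm and 7.16 degrees, less where a joint would pass 70% of its speed; a pose out of reach is approached as far as the arm can. A call with a gripper value outside its range is refused whole. The fingers move at their own pace and stop on an object; the grip force is fixed at half the most. Time passes only in rows, so rows that repeat a pose let the fingers close. It gives the time, the measured TCP pose, the force and the opening at its end, in the units of the state.
- monitor.get_obs(): the state, without advancing time (a new reading comes with each control period).
- vision.get_image(name): name is "scene" or "top" or "wrist"; returns the picture (400x640x3 uint8, red, green, blue); there is no depth.
- vision.camera_model(name): a dict with "K" (3x3 intrinsics, pixels), "rvec" (rotation vector, rad) and "tvec" (3), from world to camera coordinates, as OpenCV has them. Camera axes: x right, y down, z forward; pixel columns grow to the right and rows downward; lengths in mm; the calibration is good to about 2 mm. The wrist camera is an equidistant fisheye: a pixel r from the principal point sees the ray r / f radians off the axis. A picture is of the moment at which its call begins: read the wrist's pose just before it. camera_model takes no time and is no camera call; for the wrist camera it gives the pose at the moment of the call.
- order.close_job(): hands the job in, once; it reports no verdict.
Trained networks look in the newest picture that a camera, given by its name, has taken for a name from the list of things; names that differ only in an ending like _2 or _b are one class to them, and where a whole thing is asked for, a point or a joint stands for the part that bears it (a point fixed in the world has none). Each returns a list of dicts, best first, with "confidence" (0 to 1); they miss things now and then, are a little off and sometimes report something else, mostly with a low value. They report only what shows in the picture. A call takes as long as a camera call.
- find_in(query, camera): "point" ([x, y, z] in mm, in the coordinates of the camera as it stood for that picture, good to about 4 mm: the middle of the surface that is visible of it).
- regions_of(query, camera): "mask" (400x640 bool, what is visible of it).
- place_of(query, camera): "point" ([x, y, z] in mm, in the coordinates of the camera as it stood for that picture, good to about 4 mm: a listed point, or the origin of a listed thing).
The state is a dict: "t": time; "qpos": joint angles; "qvel": joint speeds; "joint_torque": joint torques, N m; "ee_pos": TCP position; "orientation": TCP orientation; "ft_force": force on the tool from outside, world axes, zero at the start; "moment": the same for the moment, N m; "width": finger opening in mm.
Only numpy, scipy, OpenCV 4.12 (cv2) and the standard library are available. Lean on these libraries where they do the work, as an engineer would, in place of code of your own. Each camera call takes 0.05 s, during which the arm holds its last target.

TASK

Lock the wooden stock chest on the bench: swing the steel hasp over its staple and press it down until it snaps into the catch, then work the rusted slide bolt fully home through the staple, with short strokes back and forth where it seizes. Leave the tins, dishes and other things on the chest and bench standing where they are.

Things in the scene. Friction and masses are not known exactly. Their poses are not given: they have to be found in the camera images.
- chest: wooden stock chest, fixed to the bench, 250 (its x) x 400 (its y) x 75 mm high, flat lid in two leaves with steel fittings. Origin: centre of its underside; x points from the hasp's hinge towards the keeper, y along the chest and its bolt, z up; turned up to 0.35 rad. Two bolt guides, 26 mm high, 7 mm thick, stand on the lid at x = -8, y = 28 and 168 mm
- carry_bar (a point): middle of the chest's fixed carrying bar, a 25 mm steel tube along the chest's y, axis 170 mm above the lid at x = +12 mm, on posts at y = +-185 mm. It leaves no room for an upright gripper at the bolt's handle or the closed hasp: the tool must lean about 40 to 45 degrees, its wrist towards the chest's -x side
- staple (a point): foot of the staple, a steel wire arch on the lid at x = -8, y = 0 mm of the chest: 22 mm along x, 6 mm along y, 29 mm high
- keeper (a point): centre of the sprung steel ball, 10 mm diameter, 18 mm above the lid, in the -x face of the keeper block (20 mm wide along y, 24 mm high, from x = 50 to 68 mm of the chest, y = 0). The hasp's bead must be snapped down past the ball
- hasp_hinge (a point): middle of the hasp's hinge axis, which lies along the chest's y, at x = -50, y = 0 mm of the chest, 10 mm above the lid
- hasp_end (a point): middle of the hasp's thick rolled end (bead): 10 mm diameter, 28 mm long along the chest's y, 90 mm from the hinge axis. The hasp is a steel strap 26 mm wide, 4 mm thick, with a slot 26 x 10 mm (30 to 56 mm from the hinge) that drops over the staple. It can be pinched by the two flat ends of its bead, which then turns between the fingers
- hasp (a joint): hasp angle, rad: 0 closed, flat over the staple, bead under the keeper's ball (hard stop); pi/2 upright; at the start 2.0 to 2.5, laid back to the chest's -x side. The hinge is stiff and stays where left (1 to 2 N at the bead). At about 0.16 the bead meets the ball; about 10 N downward near the bead snaps it past; below 0.05 it is in the catch
- bolt (a joint): bolt slide, m: 0 drawn (start 0 to 0.006), 0.052 home, growing towards the chest's -y. Rubs with 3 N. Rusted: pushed home it stops dead once somewhere in 0.012 to 0.020 and again 14 mm further on. Pushing harder does not help: draw it back 6 to 8 mm (at 8 mm it stops again), then push on; after the second time it runs free to the end
- bolt_grip (a point): grasp point on the bolt's upright handle, a steel bar 14 mm (chest y) x 16 mm (chest x) rising from the rod to 56 mm above the lid. The point is on its middle line, 42 mm above the lid, at the chest's x = -8 mm; at y = 107 mm when the bolt is drawn
- bolt_tip (a point): free end of the bolt's rod (8 mm thick), on its axis, 18 mm above the lid; 22 mm to the +y side of the middle of the staple when the bolt is drawn, 30 mm to the -y side of it when fully home
- polish_tin: dark tin, 48 mm diameter, 40 mm high, loose on the lid's -x, -y corner; bystander, origin under its centre
- stone_dish: small white ceramic dish, 60 mm across, 20 mm high, loose on the lid's +x, -y part; bystander, origin under its centre
- bezel_block: steel cylinder 40 mm diameter, 30 mm high, loose on the lid's +x, +y part; bystander, origin under its centre
- glass_jar: glass jar with steel cap, 90 mm diameter, 110 mm high, loose on the bench to the robot's right; bystander, origin under its centre
- brush_pot: dark steel pot, 80 mm diameter, 90 mm high, loose on the bench to the robot's right; bystander, origin under its centre
- hammer: hammer with a wooden handle lying on the bench to the robot's left; bystander, origin under its middle
- graver: thin hand tool with a wooden handle lying on the bench to the robot's left; bystander, origin under its middle

How it is judged (in metres and radians):
On the way, in this order (a step that is already met when the one before it is completed fails the run):
1. the hasp is closed and held in its catch, with the bolt still drawn (value of joint hasp below 0.05 rad and value of joint bolt below 0.012 m), for 0.2 s.
2. the bolt is fully home through the staple (value of joint bolt above 0.045 m and value of joint hasp below 0.05 rad), for 0.2 s.
At the end, for the whole second after the job is handed in: the hasp is down in its catch (joint below 0.05 rad), the bolt is home (joint above 0.045 m, that is at most 7 mm short of its stop), both at rest (all of step 2 and velocity of joint bolt below 0.01 m/s and velocity of joint hasp below 0.05 rad/s); the robot touches nothing.
It fails at once if a tin, dish, jar, pot or block is tipped over, or something that stands or lies about is moved more than 30 mm (distance of any of polish_tin, stone_dish, bezel_block, glass_jar, brush_pot, hammer, graver from where it was at the start of the episode above 0.03 m or angle between any of polish_tin, stone_dish, bezel_block, glass_jar, brush_pot's own z axis and vertical above 0.5 rad).
It also fails if it takes over 64 s, if anything falls off the work surface, if the arm or the gripper's body presses on something with over 40 N, if the wrist force passes 120 N, or if a joint passes its speed limit or range.

## Working session

There is one attempt and no reset: what is moved stays moved. The work goes in short steps, Python scripts to look and compute and a tool call to move; the robot and the scene stay as the last step left them, time stands still between calls to the robot, and variables do not carry over. Pictures are saved under pics/ and viewed, and the job is handed in when it is done.

Besides the shell and the picture viewer there is one more tool, called after ">>>" by a JSON object that holds its "method" and its "body", one argument or row to a line. carry_out: Moves the arm, as the interface text tells. Its arguments: {"type":"object","properties":{"targets":{"type":"array","items":{"type":"array"}}},"required":["targets"]}

```bash
mkdir -p pics; cat > h.py <<'E'
import numpy as np, cv2
from workcell import monitor, vision, order, find_in, regions_of, place_of
def pic(cam,name):
    im=vision.get_image(cam); cv2.imwrite('pics/'+name+'.png',im[:,:,::-1]); return im
def w(cam,p,m=None):
    m=m or vision.camera_model(cam); R=cv2.Rodrigues(np.array(m['rvec'],float))[0]
    return R.T@(np.array(p,float)-np.array(m['tvec'],float).ravel())
def st():
    o=monitor.get_obs(); print({k:np.round(o[k],3).tolist() for k in o})
    return o
E
python3 - <<'E'
from h import *
st()
for c in('scene','top','wrist'):
    pic(c,c+'0'); m=vision.camera_model(c); print(c,np.round(m['K'],1).tolist(), np.round(w(c,[0,0,0]),1))
    for q in('chest','carry_bar','staple','keeper','hasp_hinge','hasp_end','bolt_grip','bolt_tip'):
        for r in place_of(q,c)[:2]: print(c,q,round(r['confidence'],2),np.round(w(c,r['point'],m),1))
st()['t']
E
```

```text
{'t': 0.0, 'qpos': [1.244, 0.424, 1.631, 0.0, 1.089, -0.019], 'qvel': [-0.001, 0.0, -0.001, -0.001, -0.001, 0.0], 'joint_torque': [0.0, -54.461, -27.367, 0.065, 0.023, -0.0], 'ee_pos': [189.118, 595.137, 221.929], 'orientation': [-0.482, -3.104, 0.002], 'ft_force': [0.717, -0.877, -0.501], 'moment': [-0.018, -0.009, 0.016], 'width': 87.777}
scene [[436.8, 0.0, 312.4], [0.0, 436.8, 201.3], [0.0, 0.0, 1.0]] [1068.9  533.9 1172.9]
scene chest 0.76 [ 616.2 -127.5   -2.4]
scene carry_bar 0.63 [ 627.5 -132.2  246.9]
scene staple 0.61 [ 606.7 -127.5   72.3]
scene staple 0.45 [724.3 -32.1  75.6]
scene keeper 0.85 [ 658.8 -144.    93.6]
scene hasp_hinge 0.44 [ 567.6 -116.5   84.3]
scene hasp_end 0.62 [ 496.6 -105.   145.2]
scene hasp_end 0.27 [ 611.1 -104.8   92.7]
scene bolt_grip 0.63 [626.4 -27.6 114.5]
scene bolt_tip 0.72 [282.1 367.3  -2.5]
scene bolt_tip 0.48 [ 613.4 -110.2   93.1]
top [[467.8, 0.0, 315.2], [0.0, 467.8, 191.5], [0.0, 0.0, 1.0]] [ 129.3  -58.1 1869.8]
top chest 0.94 [ 620.  -126.2    1.9]
top carry_bar 0.58 [ 627.9 -130.8  244.3]
top staple 0.67 [ 604.7 -126.2   74.3]
top keeper 0.7 [ 659.  -136.9   90.3]
top keeper 0.39 [ 630.7 -132.3  245.8]
top hasp_hinge 0.41 [ 566.8 -121.8   85.6]
top hasp_hinge 0.31 [ 686.8 -239.4   74.9]
top bolt_grip 0.63 [632.3 -33.4 117.4]
top bolt_tip 0.54 [ 609.8 -108.7   94.3]
wrist [[309.7, 0.0, 313.7], [0.0, 309.7, 203.5], [0.0, 0.0, 1.0]] [117.  618.6 383.5]
{'t': 1.35, 'qpos': [1.244, 0.423, 1.63, -0.0, 1.089, -0.019], 'qvel': [0.002, -0.001, -0.001, 0.0, -0.001, 0.001], 'joint_torque': [0.003, -54.46, -27.404, 0.065, 0.017, 0.0], 'ee_pos': [189.323, 595.625, 222.675], 'orientation': [0.482, 3.104, 0.0], 'ft_force': [-0.394, -0.288, 0.473], 'moment': [-0.004, -0.014, -0.07], 'width': 87.717}
```

View pics/scene0.png

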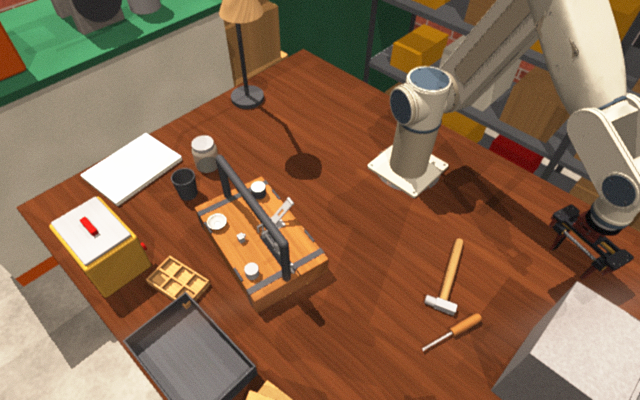

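View pics/top0.png

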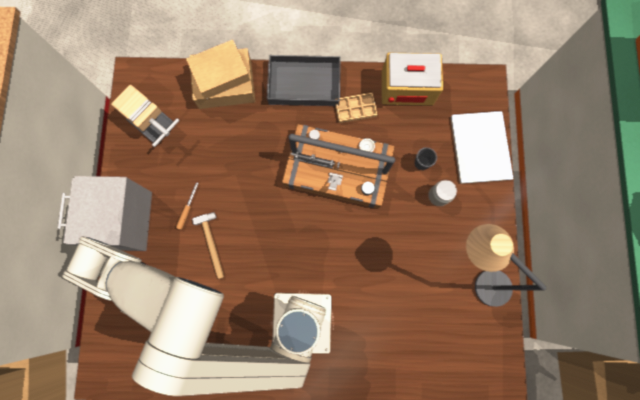

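The overview shows the chest near pixel (262,240) in the scene view and (338,165) in the top view. Its yaw is about -0.22, and the hasp is laid back towards the robot. The hammer and graver lie to the left, away from the chest.

```bash
cat >> h.py <<'E'
from scipy.spatial.transform import Rotation as Ro
def rel(yaw,lean,pos):
    "turn(deg), shift to pose with given chest yaw, lean(deg), TCP pos"
    o=monitor.get_obs(); R=Ro.from_rotvec(o['orientation'])
    c,s=np.cos(yaw),np.sin(yaw); cx=np.array([c,s,0]); l=np.radians(lean); Z=np.array([0,0,1.])
    tz=np.sin(l)*cx-np.cos(l)*Z; tx=-np.cos(l)*cx-np.sin(l)*Z; ty=np.cross(tz,tx)
    T=Ro.from_matrix(np.stack([tx,ty,tz],1))
    print('turn',np.round((T*R.inv()).as_rotvec(degrees=True),2),'shift',np.round(np.array(pos)-o['ee_pos'],1))
E
python3 -c "
from h import *
rel(-.22,42,[430,-87,260])
rel(-.22,30,[430,-87,260])"
```

```text
turn [-10.96 -40.56   4.8 ] shift [ 240.7 -682.6   37.3]
turn [ -7.83 -28.97   4.91] shift [ 240.7 -682.6   37.3]
```

>>> {"method": "carry_out", "body": {
  "targets": [
    [[0, 0, 0], [60, -120, 60], 80],
    [[-4, -14, 2], [160, -320, 80], 80],
    [[-6, -22, 3], [200, -450, 60], 80],
    [[-11, -40.6, 4.8], [240, -682, 38], 80],
    [[-11, -40.6, 4.8], [240, -682, 38], 80],
    [[-11, -40.6, 4.8], [240, -682, 38], 80],
    [[-11, -40.6, 4.8], [240, -682, 38], 80],
    [[-11, -40.6, 4.8], [240, -682, 38], 80],
    [[-11, -40.6, 4.8], [240, -682, 38], 80],
    [[-11, -40.6, 4.8], [240, -682, 38], 80]
  ]
}}

```text
t: 2.18
ee_pos: [331.6, 208.7, 255.5]
orientation: [0.261, 2.396, -0.102]
ft_force: [1.2, 0.2, 0.2]
width: 80.2
```

```bash
python3 -c "
from h import *
rel(-.22,42,[430,-87,260])"
```

```text
turn [ 0.08  0.03 -0.16] shift [  98.4 -295.7    4.5]
```

>>> {"method": "carry_out", "body": {
  "targets": [
    [[0, 0, 0], [98, -293, 4], 80],
    [[0, 0, 0], [98, -293, 4], 80],
    [[0, 0, 0], [98, -293, 4], 80],
    [[0, 0, 0], [98, -293, 4], 80],
    [[0, 0, 0], [98, -293, 4], 80],
    [[0, 0, 0], [98, -293, 4], 80],
    [[0, 0, 0], [98, -293, 4], 80],
    [[0, 0, 0], [98, -293, 4], 80],
    [[0, 0, 0], [98, -293, 4], 80],
    [[0, 0, 0], [98, -293, 4], 80]
  ]
}}

```text
t: 3.02
ee_pos: [417.7, -49.0, 254.7]
orientation: [0.264, 2.416, -0.092]
ft_force: [0.2, 0.5, 0.3]
width: 80.2
```

```bash
cat > look.py <<'E'
import sys
from h import *
n=sys.argv[1]; qs=sys.argv[2].split(',')
st(); m=vision.camera_model('wrist'); pic('wrist',n); print('cam',np.round(w('wrist',[0,0,0],m),1))
for q in qs:
    for r in place_of(q,'wrist')[:2]: print(q,round(r['confidence'],2),np.round(w('wrist',r['point'],m),1))
E
python3 look.py w1 chest,staple,keeper,hasp_hinge,hasp_end,bolt_grip,bolt_tip
```

```text
{'t': 3.017, 'qpos': [-0.085, -0.166, 2.46, -0.539, 0.16, -0.934], 'qvel': [-0.523, 0.088, -0.066, 1.811, -0.23, -2.181], 'joint_torque': [2.635, -14.043, -24.202, -2.821, -1.863, 2.906], 'ee_pos': [417.709, -48.963, 254.738], 'orientation': [0.264, 2.416, -0.092], 'ft_force': [0.231, 0.541, 0.335], 'moment': [0.104, 0.312, 0.026], 'width': 80.229}
cam [257.9 -14.3 326.5]
chest 0.98 [ 617.3 -127.    -1.6]
staple 0.91 [ 611.1 -129.9   76.3]
keeper 0.91 [ 664.1 -141.3   89.1]
keeper 0.68 [ 498.7 -101.9  142.8]
hasp_hinge 0.66 [ 564.7 -122.2   84.9]
hasp_end 0.69 [ 500.5 -101.7  142.9]
bolt_grip 0.73 [630.1 -22.7 118.3]
bolt_tip 0.67 [ 603.6 -111.9   87.2]
bolt_tip 0.26 [ 511.7 -540.5    0.9]
```

View pics/w1.png

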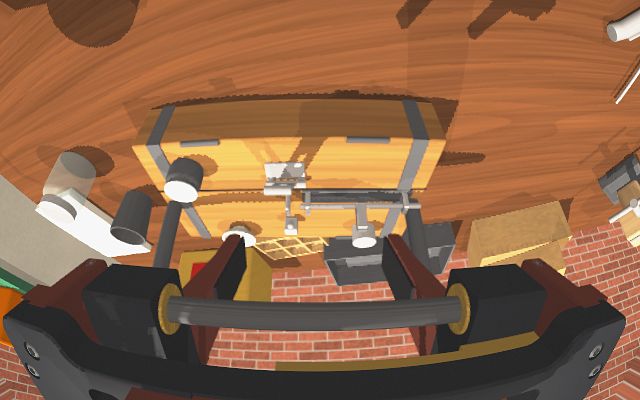

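The wrist view shows the bead and strap near pixel (285,175), the hinge at (283,188), the bolt handle at (363,222) and the rod at y≈200. I'll fit the chest pose to the detections.

```bash
python3 - <<'E'
from h import *
from scipy.optimize import least_squares
M={'st':(-8,0,75),'ke':(50,0,93),'hi':(-50,0,85),'ch':(0,0,0),'cb':(12,0,245),'gr':(-8,107,117),'ti':(-8,22,93)}
D=[('ch',616.2,-127.5),('cb',627.5,-132.2),('st',606.7,-127.5),('ke',658.8,-144),('hi',567.6,-116.5),('gr',626.4,-27.6),('ti',613.4,-110.2),
('ch',620,-126.2),('cb',627.9,-130.8),('st',604.7,-126.2),('ke',659,-136.9),('hi',566.8,-121.8),('gr',632.3,-33.4),('ti',609.8,-108.7),
('ch',617.3,-127),('st',611.1,-129.9),('ke',664.1,-141.3),('hi',564.7,-122.2),('gr',630.1,-22.7),('ti',603.6,-111.9)]
def f(p):
    x,y,a,b=p;r=[]
    for k,u,v in D:
        X,Y,_=M[k]; Y=Y-b if k in('gr','ti') else Y
        r+=[x+X*np.cos(a)-Y*np.sin(a)-u,y+X*np.sin(a)+Y*np.cos(a)-v]
    return r+[ (b-3)/1.0]
s=least_squares(f,[617,-127,-.22,3],loss='soft_l1',f_scale=3);print(np.round(s.x,3));
for d,q in zip(D,np.reshape(s.fun[:-1],(-1,2))): print(d[0],np.round(q,1))
rel(s.x[2],25,[440,-85,230])
E
```

```text
[ 6.15171e+02 -1.29215e+02 -2.16000e-01  4.26700e+00]
ch [-1.  -1.7]
cb [-0.6  0.4]
st [0.7 0. ]
ke [5.2 4. ]
hi [-1.3 -2. ]
gr [3.  0.4]
ti [-2.2  0. ]
ch [-4.8 -3. ]
cb [-1. -1.]
st [ 2.7 -1.3]
ke [ 5.  -3.1]
hi [-0.5  3.3]
gr [-2.9  6.2]
ti [ 1.4 -1.5]
ch [-2.1 -2.2]
st [-3.7  2.4]
ke [-0.1  1.3]
hi [1.6 3.7]
gr [-0.7 -4.5]
ti [7.6 1.7]
turn [ 3.07 15.51 -0.21] shift [ 22.7 -38.7 -24.2]
```

```bash
python3 -c "
from h import *
rel(-.217,25,[480,-98.6,190])"
```

```text
turn [ 3.08 15.51 -0.24] shift [ 62.7 -52.3 -64.2]
```

>>> {"method": "carry_out", "body": {
  "targets": [
    [[3, 15.5, -0.2], [25, -45, 0], 60],
    [[3, 15.5, -0.2], [25, -45, 0], 60],
    [[3, 15.5, -0.2], [25, -45, 0], 60],
    [[3, 15.5, -0.2], [40, -40, -35], 60],
    [[3, 15.5, -0.2], [50, -40, -60], 60],
    [[3, 15.5, -0.2], [50, -40, -60], 60],
    [[3, 15.5, -0.2], [50, -40, -60], 60],
    [[3, 15.5, -0.2], [50, -40, -60], 60]
  ]
}}

```text
t: 4.08
ee_pos: [466.4, -86.4, 194.2]
orientation: [0.292, 2.692, -0.067]
ft_force: [-0.1, -0.1, -0.1]
width: 59.9
```

```bash
python3 look.py w2 hasp_end,hasp_hinge,staple,keeper,bolt_grip,bolt_tip; python3 -c "
from h import *
rel(-.217,25,[480,-98.6,190])"
```

```text
{'t': 4.083, 'qpos': [-0.204, 0.099, 2.258, -0.021, 0.349, -1.541], 'qvel': [-0.003, -0.033, 0.001, 0.005, -0.004, -0.005], 'joint_torque': [-0.059, -26.537, -21.761, -0.043, -1.598, 0.014], 'ee_pos': [466.438, -86.401, 194.182], 'orientation': [0.292, 2.692, -0.067], 'ft_force': [-0.129, -0.131, -0.094], 'moment': [0.054, 0.247, -0.028], 'width': 59.894}
cam [332.5 -56.7 308. ]
hasp_end 0.62 [ 499.9 -103.9  145. ]
hasp_hinge 0.8 [ 565.8 -123.6   83.6]
hasp_hinge 0.2 [ 648.3 -477.5   -2. ]
staple 0.88 [ 609.3 -129.9   76.1]
keeper 0.84 [ 662.2 -138.2   90.1]
bolt_tip 0.89 [ 607.4 -109.4   89.5]
turn [0.12 0.1  0.01] shift [ 12.6 -11.5  -5.1]
```

View pics/w2.png

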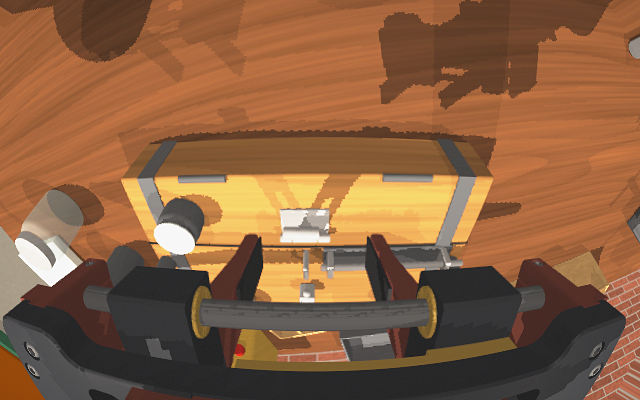

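The picture shows the hasp plate at (305,222), centred between the open fingers at (250,245) and (375,245). It agrees with the fit, so I'll move in and pinch.

>>> {"method": "carry_out", "body": {
  "targets": [
    [[0, 0, 0], [13, -12, -6], 60],
    [[0, 0, 0], [26, -15, -34], 50],
    [[0, 0, 0], [38, -18, -61.6], 44],
    [[0, 0, 0], [38, -18, -61.6], 44],
    [[0, 0, 0], [38, -18, -61.6], 44]
  ]
}}

```text
t: 4.85
ee_pos: [504.3, -105.0, 131.2]
orientation: [0.294, 2.695, -0.067]
ft_force: [-0.3, 1.5, -0.2]
width: 44.6
```

```bash
python3 look.py w3 hasp_end
```

```text
{'t': 4.85, 'qpos': [-0.231, 0.296, 2.221, 0.022, 0.192, -1.605], 'qvel': [0.004, -0.067, 0.002, -0.003, 0.013, 0.001], 'joint_torque': [-0.106, -33.584, -17.2, 0.021, -1.825, -0.03], 'ee_pos': [504.336, -104.967, 131.246], 'orientation': [0.294, 2.695, -0.067], 'ft_force': [-0.332, 1.458, -0.189], 'moment': [0.013, 0.205, 0.033], 'width': 44.618}
cam [370.7 -75.2 245.4]
hasp_end 0.81 [ 501.3 -104.8  141.5]
```

View pics/w3.png

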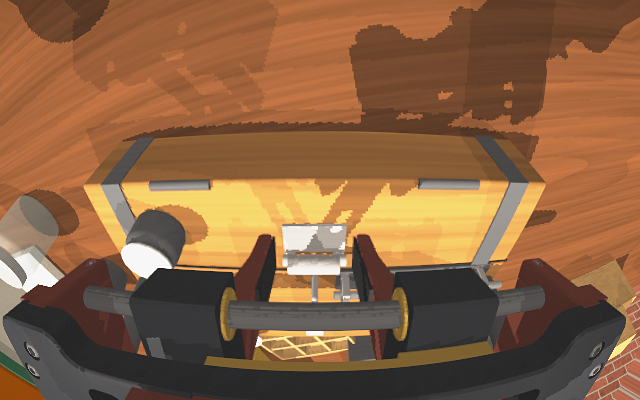

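```bash
cat >> h.py <<'E'
def projw(P,m=None):
    m=m or vision.camera_model('wrist'); R=cv2.Rodrigues(np.array(m['rvec'],float))[0];K=np.array(m['K'])
    c=R@np.array(P,float)+np.array(m['tvec'],float).ravel(); th=np.arctan2(np.hypot(c[0],c[1]),c[2]); r=np.hypot(c[0],c[1])
    return np.round(K[:2,2]+K[0,0]*th*c[:2]/r)
C0=np.array([615.5,-128.5,0]);YAW=-.217
def ch(x,y,zl): 
    c,s=np.cos(YAW),np.sin(YAW); return C0+np.array([c*x-s*y,s*x+c*y,75+zl])
E
python3 - <<'E'
from h import *
import math
for n,p in dict(hingeL=(-50,14,10),hingeR=(-50,-14,10),beadL=(-119,14,67),beadR=(-119,-14,67),staple=(-8,0,29),keep=(50,0,24),grip=(-8,104,56),g1=(-8,28,26),tip=(-8,19,18)).items(): print(n,projw(ch(*p)))
from scipy.optimize import least_squares
Q=[(.423,1.63,1.089,math.hypot(189.32,595.62),222.7),(.099,2.258,.349,math.hypot(466.4,86.4),194.2),(.296,2.221,.192,math.hypot(504.3,105),131.2)]
def f(p):
    h,a,b,c,d,off=p;r=[]
    for q2,q3,q5,R,z in Q:
        s=q2+q3;t=s+q5
        r+=[off+a*math.sin(q2)+b*math.sin(s+d)+c*math.sin(t)-R,h+a*math.cos(q2)+b*math.cos(s+d)+c*math.cos(t)-z]
    return r
s=least_squares(f,[330,450,450,330,0,0]);print(s.x,s.cost)
E
```

```text
hingeL [332. 257.]
hingeR [298. 257.]
beadL [341. 259.]
beadR [289. 259.]
staple [315. 303.]
keep [314. 326.]
grip [432. 324.]
g1 [346. 300.]
tip [335. 293.]
[ 3.13701443e+02  5.64521390e+02  4.92184635e+02  3.11357274e+02
  1.59010530e-01 -1.04583256e+00] 5.00832011506716e-26
```

```bash
python3 -c "
import cv2
a=cv2.imread('pics/w3.png')[205:330,240:400];cv2.imwrite('pics/w3z.png',cv2.resize(a,None,fx=4.8,fy=4.8,interpolation=2))"
```

```text
(no output)
```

View pics/w3z.png

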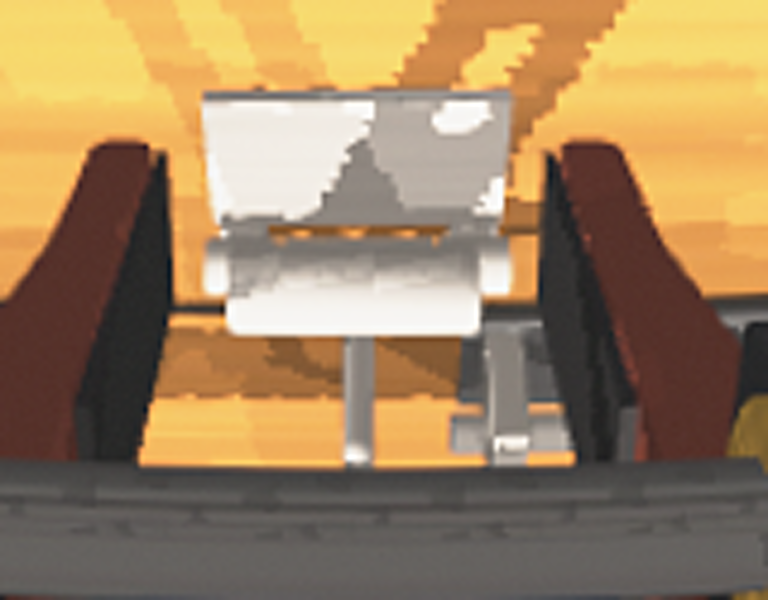

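The zoom shows the hinge leaf and knuckles at rows 225-265 and the bead at row ~268, columns 288-340. The bead sits centrally between the pads, about 4 mm further forward than predicted. I'll nudge and close.

>>> {"method": "carry_out", "body": {
  "targets": [
    [[0, 0, 0], [3.5, -0.8, 1.7], 44],
    [[0, 0, 0], [3.5, -0.8, 1.7], 24],
    [[0, 0, 0], [3.5, -0.8, 1.7], 24],
    [[0, 0, 0], [3.5, -0.8, 1.7], 24],
    [[0, 0, 0], [3.5, -0.8, 1.7], 24],
    [[0, 0, 0], [3.5, -0.8, 1.7], 24]
  ]
}}

```text
t: 5.45
ee_pos: [508.5, -106.0, 134.6]
orientation: [0.293, 2.691, -0.068]
ft_force: [-4.2, -2.0, 3.8]
width: 27.0
```

```bash
python3 look.py w4 hasp_end
```

```text
{'t': 5.45, 'qpos': [-0.231, 0.293, 2.213, 0.021, 0.199, -1.604], 'qvel': [0.0, 0.005, 0.002, 0.001, 0.001, 0.001], 'joint_torque': [1.277, -34.925, -18.436, 0.17, -2.022, 0.018], 'ee_pos': [508.532, -106.0, 134.605], 'orientation': [0.293, 2.691, -0.068], 'ft_force': [-4.24, -1.986, 3.755], 'moment': [-0.272, 0.513, -0.212], 'width': 27.022}
cam [374.4 -76.2 248.2]
hasp_end 0.7 [ 497.4 -101.8  142.5]
hasp_end 0.59 [ 609.4 -130.4   74.6]
```

View pics/w4.png

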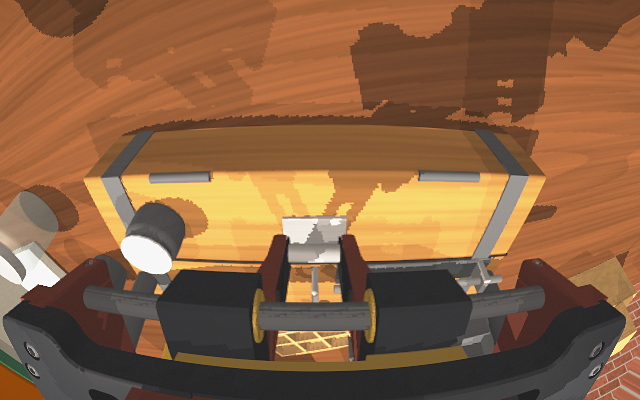

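```bash
cat >> h.py <<'E'
def ik(pos,lean):
    import math
    h,a,b,c,d,off=313.7,564.5,492.2,311.4,.159,0
    r=math.hypot(pos[0],pos[1]); l=math.radians(lean); r1=r-c*math.sin(l); z1=pos[2]+c*math.cos(l)-h
    D=math.hypot(r1,z1); ang=math.acos(max(-1,min(1,(D*D-a*a-b*b)/(2*a*b))))
    q3=ang-d; q2=math.atan2(r1,z1)-math.atan2(b*math.sin(ang),a+b*math.cos(ang)); 
    return np.round([q2,q3,math.pi-l-q2-q3],3)
def bead(th): return ch(-50+90*np.cos(th),0,10+90*np.sin(th))
def tz(lean):
    l=np.radians(lean); return np.array([np.sin(l)*np.cos(YAW),np.sin(l)*np.sin(YAW),-np.cos(l)])
E
python3 - <<'E'
from h import *
print(ik([504.3,-105,131.2],25))
for th,le in [(2.4,25),(2.1,25),(1.8,25),(1.5,25),(1.2,29),(.9,33),(.7,36),(.5,40),(.35,42)]:
    p=bead(th)+12*tz(le); print(th,le,np.round(p-bead(2.4)-12*tz(25),1),np.round((Ro.from_rotvec(np.radians(le-25)*np.array([np.sin(YAW),-np.cos(YAW),0]))).as_rotvec(degrees=True),1),ik(p,le))
g=ch(-8,104,44)
for le in(35,38,40,42,45): print(le,ik(g+19*tz(le),le),ik(ch(-8,52,44)+19*tz(le),le), ik(ch(30,0,12),le))
E
```

```text
[0.295 2.225 0.185]
2.4 25 [ 0. -0. -0.] [-0. -0.  0.] [0.289 2.219 0.198]
2.1 25 [20.4 -4.5 16.9] [-0. -0.  0.] [0.277 2.167 0.261]
1.8 25 [44.8 -9.9 26.9] [-0. -0.  0.] [0.289 2.111 0.306]
1.5 25 [ 71.  -15.7  29. ] [-0. -0.  0.] [0.319 2.055 0.332]
1.2 29 [ 97.4 -21.5  23.5] [-0.9 -3.9  0. ] [0.356 2.047 0.232]
0.9 33 [120.9 -26.6  10.5] [-1.7 -7.8  0. ] [0.408 2.047 0.111]
0.7 36 [134.  -29.5  -1.6] [ -2.4 -10.7   0. ] [0.449 2.055 0.009]
0.5 40 [144.5 -31.9 -16. ] [ -3.2 -14.6   0. ] [ 0.499  2.076 -0.131]
0.35 42 [150.3 -33.1 -28. ] [ -3.7 -16.6   0. ] [ 0.537  2.084 -0.212]
35 [ 0.495  2.081 -0.045] [ 0.488  2.096 -0.054] [ 0.543  2.047 -0.059]
38 [ 0.503  2.109 -0.134] [ 0.497  2.124 -0.143] [ 0.553  2.076 -0.15 ]
40 [ 0.511  2.127 -0.194] [ 0.505  2.141 -0.203] [ 0.561  2.094 -0.212]
42 [ 0.52   2.144 -0.255] [ 0.515  2.158 -0.264] [ 0.571  2.112 -0.274]
45 [ 0.536  2.168 -0.348] [ 0.532  2.183 -0.358] [ 0.589  2.137 -0.369]
```

The bead is pinched at width 27. The kinematics show the 42° lean needs the wrist flipped (q4≈π). So I'll swing the hasp past upright with the present lean, release it, flip the wrist in free space, and press from there.

>>> {"method": "carry_out", "body": {
  "targets": [
    [[0, 0, 0], [9.6, -2.1, 9.2], 24],
    [[0, 0, 0], [20.4, -4.5, 16.9], 24],
    [[0, 0, 0], [32.3, -7.1, 22.8], 24],
    [[0, 0, 0], [44.8, -9.9, 26.9], 24],
    [[0, 0, 0], [57.9, -12.8, 28.9], 24],
    [[0, 0, 0], [71, -15.7, 29], 24],
    [[0, 0, 0], [84, -18.5, 27], 24],
    [[0, 0, 0], [84, -18.5, 27], 24]
  ]
}}

```text
t: 6.22
ee_pos: [596.4, -125.0, 162.8]
orientation: [0.293, 2.686, -0.068]
ft_force: [1.6, 0.1, 8.5]
width: 26.7
```

```bash
python3 look.py w5 hasp_end; python3 -c "
from h import *
pic('scene','s5')"
```

```text
{'t': 6.217, 'qpos': [-0.228, 0.346, 2.016, 0.009, 0.337, -1.59], 'qvel': [0.002, -0.027, 0.039, 0.002, -0.022, -0.002], 'joint_torque': [-0.439, -38.409, -17.134, -0.101, 0.006, 0.005], 'ee_pos': [596.371, -125.03, 162.753], 'orientation': [0.293, 2.686, -0.068], 'ft_force': [1.569, 0.143, 8.53], 'moment': [0.08, -0.567, 0.033], 'width': 26.731}
cam [461.7 -95.1 275.6]
hasp_end 0.9 [ 577.7 -121.7  175. ]
hasp_end 0.44 [ 566.8 -123.7   83.7]
```

View pics/w5.png

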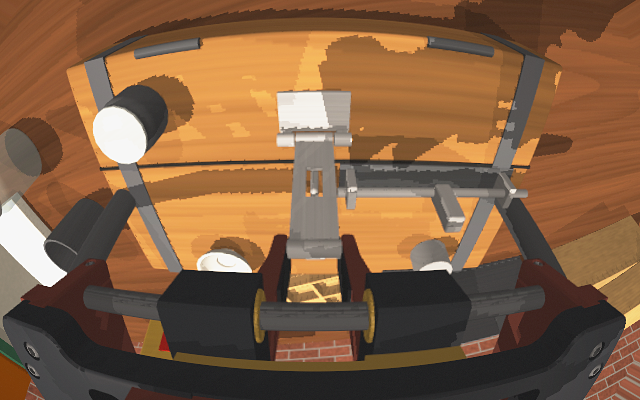

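The wrist view shows the hasp upright with the bead at (315,245) in the fingers and the slot above the staple at (315,180). The bolt handle is at (447,205). I'll build full kinematics to plan the flip.

```bash
cat >> h.py <<'E'
def fk(q,sg=1,o6=0):
    import math
    h,a,b,c,d=313.7,564.5,492.2,311.4,.159
    q1,q2,q3,q4,q5,q6=q
    R=Ro.from_euler('z',q1)*Ro.from_euler('y',q2+q3)*Ro.from_euler('z',sg*q4)*Ro.from_euler('y',q5)*Ro.from_euler('z',sg*q6+o6)
    s=q2+q3
    p=np.array([a*math.sin(q2)+b*math.sin(s+d),0,h+a*math.cos(q2)+b*math.cos(s+d)])
    return Ro.from_euler('z',q1).apply(p)+c*R.as_matrix()[:,2],R
E
python3 - <<'E'
from h import *
for q,p,o in [([-0.085,-0.166,2.46,-0.539,0.16,-0.934],[417.7,-49,254.7],[0.264,2.416,-0.092]),([-0.228,0.346,2.016,0.009,0.337,-1.59],[596.4,-125,162.8],[0.293,2.686,-0.068]),([1.244,.423,1.63,0,1.089,-.019],[189.3,595.6,222.7],[.482,3.104,0])]:
  for sg in(1,-1):
    P,R=fk(q,sg); print(sg,np.round(P-p,1),np.round((R.inv()*Ro.from_rotvec(o)).as_rotvec(),3))
E
```

```text
1 [  0.4 -12.2   0.3] [-0.00e+00  1.00e-03  1.57e+00]
-1 [ 4.7 38.6  0.3] [ 0.126 -0.125 -1.362]
1 [ -1.  -12.2   0.1] [-1.000e-03  1.000e-03  1.571e+00]
-1 [ -1.4 -14.    0.1] [-0.004  0.005 -1.592]
1 [11.7 -2.7 -0.1] [-0.000e+00 -1.000e-03  1.571e+00]
-1 [11.7 -2.7 -0.1] [-0.000e+00 -1.000e-03  1.533e+00]
```

```bash
python3 - <<'E'
import re
s=open('h.py').read()
s=s.replace("def fk(q,sg=1,o6=0):","def fk(q,sg=1,o6=np.pi/2):").replace("p=np.array([a*math.sin(q2)+b*math.sin(s+d),0,","p=np.array([a*math.sin(q2)+b*math.sin(s+d),12.2,")
s+='''
def relq(q):
    P,R=fk(q); o=monitor.get_obs(); R0=Ro.from_rotvec(o['orientation'])
    return np.round((R*R0.inv()).as_rotvec(degrees=True),1).tolist(),np.round(P-o['ee_pos'],1).tolist()
'''
open('h.py','w').write(s)
E
python3 - <<'E'
from h import *
q=[-.228,0,2.45,0,.25,-1.59]
print(fk(q)[0],relq(q))
E
```

```text
[375.85522267 -74.68733496 172.64483461] ([-0.4, 0.1, 0.4], [-219.1, 50.0, 9.7])
```

>>> {"method": "carry_out", "body": {
  "targets": [
    [[0, 0, 0], [0, 0, 0], 46],
    [[0, 0, 0], [0, 0, 0], 46],
    [[0, 0, 0], [-17, 3.7, 36], 46],
    [[0, 0, 0], [-33, 7, 72], 46],
    [[0, 0, 0], [-50, 11, 109], 46],
    [[0, 0, 0], [-50, 11, 109], 46]
  ]
}}

```text
t: 6.87
ee_pos: [543.1, -113.4, 276.4]
orientation: [0.292, 2.683, -0.068]
ft_force: [0.7, -0.4, 0.1]
width: 46.2
```

```bash
python3 - <<'E'
from h import *
q=[-.228,0,2.45,0,.25,-1.59]
st();print(relq(q))
E
```

```text
{'t': 6.867, 'qpos': [-0.229, 0.084, 2.032, 0.007, 0.581, -1.588], 'qvel': [-0.0, 0.091, 0.015, 0.001, -0.122, -0.002], 'joint_torque': [-0.04, -33.978, -26.289, -0.017, -0.303, 0.009], 'ee_pos': [543.129, -113.416, 276.383], 'orientation': [0.292, 2.683, -0.068], 'ft_force': [0.741, -0.4, 0.071], 'moment': [0.037, 0.19, 0.009], 'width': 46.191}
([-0.3, 0.3, 0.4], [-167.3, 38.7, -103.7])
```

>>> {"method": "carry_out", "body": {
  "targets": [
    [[0, 0, 0], [-40, 9, 0], 0],
    [[0, 0, 0], [-80, 18, 0], 0],
    [[0, 0, 0], [-110, 26, -30], 0],
    [[0, 0, 0], [-140, 33, -70], 0],
    [[0, 0, 0], [-167, 39, -104], 0],
    [[0, 0, 0], [-167, 39, -104], 0],
    [[0, 0, 0], [-167, 39, -104], 0],
    [[0, 0, 0], [-167, 39, -104], 0]
  ]
}}

```text
t: 7.53
ee_pos: [375.5, -74.3, 165.9]
orientation: [0.293, 2.692, -0.067]
ft_force: [0.8, -1.0, 0.4]
width: 0.4
```

```bash
python3 - <<'E'
from h import *
st()
q0=np.array([-.228,0,2.45,0,.25,-1.59]); 
print(relq(q0))
N=54
Q=[q0+np.array([0,0,0,np.pi,0,3.14])*i/N for i in range(N+1)]
for c in range(6):
    P0,R0=fk(Q[9*c]); rows=[]
    for i in range(1,10):
        P,R=fk(Q[9*c+i]); rows.append([np.round((R*R0.inv()).as_rotvec(degrees=True),0).tolist(),np.round(P-P0).tolist(),0])
    print(rows, np.degrees((fk(Q[9*c+1])[1]*R0.inv()).magnitude()))
E
```

```text
{'t': 7.533, 'qpos': [-0.229, 0.022, 2.451, 0.016, 0.233, -1.598], 'qvel': [-0.0, -0.014, -0.061, -0.003, 0.006, 0.001], 'joint_torque': [0.028, -19.078, -15.81, 0.01, -1.48, -0.016], 'ee_pos': [375.546, -74.346, 165.872], 'orientation': [0.293, 2.692, -0.067], 'ft_force': [0.82, -1.041, 0.417], 'moment': [0.042, 0.213, 0.018], 'width': 0.417}
([-0.4, -0.3, 0.4], [0.3, -0.3, 6.8])
[[[3.0, -1.0, -6.0], [1.0, 4.0, 0.0], 0], [[7.0, -2.0, -11.0], [2.0, 9.0, 0.0], 0], [[10.0, -2.0, -17.0], [4.0, 13.0, 1.0], 0], [[14.0, -3.0, -22.0], [6.0, 17.0, 1.0], 0], [[17.0, -3.0, -28.0], [7.0, 21.0, 2.0], 0], [[21.0, -4.0, -33.0], [9.0, 25.0, 3.0], 0], [[24.0, -4.0, -39.0], [12.0, 29.0, 4.0], 0], [[28.0, -5.0, -45.0], [14.0, 32.0, 5.0], 0], [[32.0, -5.0, -50.0], [16.0, 36.0, 7.0], 0]] 6.6129599514233695
[[[4.0, -0.0, -6.0], [3.0, 3.0, 2.0], 0], [[7.0, -1.0, -11.0], [5.0, 6.0, 3.0], 0], [[11.0, -1.0, -16.0], [8.0, 9.0, 5.0], 0], [[15.0, -1.0, -22.0], [11.0, 12.0, 7.0], 0], [[19.0, -2.0, -27.0], [14.0, 15.0, 9.0], 0], [[22.0, -2.0, -33.0], [18.0, 17.0, 11.0], 0], [[26.0, -2.0, -38.0], [21.0, 19.0, 13.0
[... 1107 characters left out ...]
9.0], [8.0, -13.0, 9.0], 0], [[23.0, -2.0, -24.0], [10.0, -17.0, 11.0], 0], [[28.0, -2.0, -28.0], [11.0, -20.0, 13.0], 0], [[32.0, -3.0, -33.0], [13.0, -24.0, 15.0], 0], [[37.0, -4.0, -37.0], [14.0, -28.0, 16.0], 0], [[42.0, -4.0, -42.0], [15.0, -32.0, 18.0], 0]] 6.612959951423445
[[[5.0, -1.0, -5.0], [1.0, -4.0, 1.0], 0], [[9.0, -1.0, -9.0], [1.0, -8.0, 3.0], 0], [[14.0, -2.0, -14.0], [2.0, -13.0, 4.0], 0], [[19.0, -3.0, -18.0], [2.0, -17.0, 5.0], 0], [[24.0, -4.0, -23.0], [1.0, -22.0, 5.0], 0], [[28.0, -5.0, -27.0], [1.0, -26.0, 6.0], 0], [[33.0, -6.0, -32.0], [1.0, -31.0, 6.0], 0], [[38.0, -7.0, -36.0], [-0.0, -35.0, 6.0], 0], [[43.0, -8.0, -41.0], [-1.0, -39.0, 7.0], 0]] 6.61295995142335
```

>>> {"method": "carry_out", "body": {
  "targets": [
    [[3, -1, -6], [1, 4, 3], 0],
    [[7, -2, -11], [2, 9, 6], 0],
    [[10, -2, -17], [4, 13, 8], 0],
    [[14, -3, -22], [6, 17, 8], 0],
    [[17, -3, -28], [7, 21, 9], 0],
    [[21, -4, -33], [9, 25, 10], 0],
    [[24, -4, -39], [12, 29, 11], 0],
    [[28, -5, -45], [14, 32, 12], 0],
    [[32, -5, -50], [16, 36, 14], 0]
  ]
}}

```text
t: 8.28
ee_pos: [394.4, -38.5, 182.0]
orientation: [1.564, 2.231, 0.434]
ft_force: [0.1, -0.1, -0.7]
width: 0.3
```

```bash
cat > flip.py <<'E'
from h import *
import sys
o=monitor.get_obs(); print(np.round(o['t'],2),np.round(o['qpos'],3),np.round(o['ee_pos'],1))
q0=np.array([-.228,0,2.45,0,.25,-1.59]);N=54
c=int(sys.argv[1])
for i in range(1,10):
    r=relq(q0+np.array([0,0,0,np.pi,0,3.14])*min(1,(9*c+i)/N)); print([np.round(r[0]).tolist(),np.round(r[1]).tolist(),0],end=', ')
E
python3 flip.py 1
```

```text
8.28 [-2.420e-01 -1.000e-03  2.444e+00  5.850e-01  2.670e-01 -1.123e+00] [394.4 -38.5 182. ]
[[2.0, -0.0, -5.0], [1.0, 3.0, -1.0], 0], [[6.0, -0.0, -11.0], [3.0, 6.0, 0.0], 0], [[10.0, -1.0, -16.0], [6.0, 9.0, 2.0], 0], [[14.0, -1.0, -22.0], [9.0, 12.0, 4.0], 0], [[17.0, -1.0, -27.0], [12.0, 14.0, 6.0], 0], [[21.0, -1.0, -32.0], [16.0, 16.0, 8.0], 0], [[25.0, -1.0, -38.0], [19.0, 19.0, 10.0], 0], [[29.0, -2.0, -43.0], [22.0, 20.0, 13.0], 0], [[33.0, -2.0, -48.0], [26.0, 22.0, 15.0], 0],
```

Following well.

>>> {"method": "carry_out", "body": {
  "targets": [
    [[3, 0, -6], [1, 3, 0], 0],
    [[7, 0, -11], [3, 6, 1], 0],
    [[11, -1, -16], [6, 9, 2], 0],
    [[14, -1, -22], [9, 12, 4], 0],
    [[18, -1, -27], [12, 14, 6], 0],
    [[22, -1, -33], [16, 16, 8], 0],
    [[25, -1, -38], [19, 19, 10], 0],
    [[29, -2, -43], [22, 20, 13], 0],
    [[33, -2, -48], [26, 22, 15], 0]
  ]
}}

```text
t: 9.03
ee_pos: [420.4, -16.6, 197.3]
orientation: [2.542, 1.267, 0.86]
ft_force: [-0.3, 0.3, -0.5]
width: 0.6
```

```bash
python3 flip.py 2
```

```text
9.03 [-0.236  0.005  2.453  1.128  0.254 -0.637] [420.4 -16.6 197.3]
[[4.0, 0.0, -6.0], [3.0, 2.0, 2.0], 0], [[8.0, 0.0, -11.0], [6.0, 3.0, 5.0], 0], [[12.0, 0.0, -16.0], [10.0, 4.0, 8.0], 0], [[16.0, 0.0, -22.0], [13.0, 4.0, 10.0], 0], [[20.0, 0.0, -27.0], [17.0, 5.0, 13.0], 0], [[24.0, 0.0, -32.0], [20.0, 5.0, 16.0], 0], [[28.0, -0.0, -37.0], [24.0, 5.0, 19.0], 0], [[33.0, -0.0, -42.0], [27.0, 4.0, 22.0], 0], [[37.0, -0.0, -47.0], [31.0, 4.0, 24.0], 0],
```

>>> {"method": "carry_out", "body": {
  "targets": [
    [[4, 0, -6], [3, 2, 2], 0],
    [[8, 0, -11], [6, 3, 5], 0],
    [[12, 0, -16], [10, 4, 8], 0],
    [[16, 0, -22], [13, 4, 10], 0],
    [[20, 0, -27], [17, 5, 13], 0],
    [[24, 0, -32], [20, 5, 16], 0],
    [[28, 0, -37], [24, 5, 19], 0],
    [[33, 0, -42], [27, 4, 22], 0],
    [[37, 0, -47], [31, 4, 24], 0]
  ]
}}

```text
t: 9.78
ee_pos: [451.6, -12.9, 221.7]
orientation: [-2.794, 0.163, -1.044]
ft_force: [0.1, -0.3, 0.5]
width: 0.5
```

```bash
python3 flip.py 3
```

```text
9.78 [-0.23   0.004  2.446  1.571  0.256 -0.021] [451.6 -12.9 221.7]
[[4.0, -0.0, -5.0], [3.0, -1.0, 3.0], 0], [[8.0, -0.0, -10.0], [6.0, -2.0, 6.0], 0], [[13.0, -0.0, -15.0], [9.0, -4.0, 9.0], 0], [[17.0, -0.0, -20.0], [12.0, -5.0, 11.0], 0], [[22.0, -1.0, -25.0], [15.0, -7.0, 14.0], 0], [[26.0, -1.0, -30.0], [18.0, -9.0, 17.0], 0], [[30.0, -1.0, -35.0], [21.0, -12.0, 20.0], 0], [[35.0, -1.0, -40.0], [24.0, -14.0, 22.0], 0], [[40.0, -1.0, -44.0], [26.0, -17.0, 25.0], 0],
```

>>> {"method": "carry_out", "body": {
  "targets": [
    [[4, 0, -5], [3, -1, 3], 0],
    [[8, 0, -10], [6, -2, 6], 0],
    [[13, 0, -15], [9, -4, 9], 0],
    [[17, 0, -20], [12, -5, 11], 0],
    [[22, -1, -25], [15, -7, 14], 0],
    [[26, -1, -30], [18, -9, 17], 0],
    [[30, -1, -35], [21, -12, 20], 0],
    [[35, -1, -40], [24, -14, 22], 0],
    [[40, -1, -44], [26, -17, 25], 0]
  ]
}}

```text
t: 10.53
ee_pos: [477.8, -29.6, 247.0]
orientation: [-2.069, 1.369, -0.871]
ft_force: [0.3, 0.9, -0.5]
width: 0.5
```

```bash
python3 flip.py 4
```

```text
10.53 [-0.243  0.003  2.444  2.02   0.27   0.567] [477.8 -29.6 247. ]
[[4.0, -0.0, -5.0], [2.0, -3.0, 2.0], 0], [[8.0, -1.0, -10.0], [4.0, -6.0, 4.0], 0], [[13.0, -1.0, -15.0], [6.0, -10.0, 6.0], 0], [[18.0, -1.0, -20.0], [8.0, -13.0, 8.0], 0], [[22.0, -2.0, -24.0], [10.0, -17.0, 10.0], 0], [[27.0, -2.0, -29.0], [11.0, -20.0, 12.0], 0], [[32.0, -3.0, -34.0], [13.0, -24.0, 14.0], 0], [[37.0, -3.0, -38.0], [14.0, -28.0, 16.0], 0], [[41.0, -4.0, -43.0], [15.0, -33.0, 17.0], 0],
```

>>> {"method": "carry_out", "body": {
  "targets": [
    [[4, 0, -5], [2, -3, 2], 0],
    [[8, -1, -10], [4, -6, 4], 0],
    [[13, -1, -15], [6, -10, 6], 0],
    [[18, -1, -20], [8, -13, 8], 0],
    [[22, -2, -24], [10, -17, 10], 0],
    [[27, -2, -29], [11, -20, 12], 0],
    [[32, -3, -34], [13, -24, 14], 0],
    [[37, -3, -38], [14, -28, 16], 0],
    [[41, -4, -43], [15, -33, 17], 0]
  ]
}}

```text
t: 11.28
ee_pos: [492.6, -62.7, 264.0]
orientation: [-0.981, 2.064, -0.562]
ft_force: [0.5, -0.3, 1.4]
width: 0.1
```

```bash
python3 flip.py 5; python3 -c "
from h import *
rel(YAW,50,[480,-95,270])"
```

```text
11.28 [-0.222  0.004  2.448  2.66   0.25   0.986] [492.6 -62.7 264. ]
[[5.0, -1.0, -4.0], [1.0, -4.0, 2.0], 0], [[10.0, -1.0, -9.0], [1.0, -8.0, 3.0], 0], [[14.0, -2.0, -14.0], [1.0, -12.0, 4.0], 0], [[19.0, -3.0, -18.0], [2.0, -17.0, 5.0], 0], [[24.0, -4.0, -23.0], [1.0, -21.0, 6.0], 0], [[29.0, -5.0, -27.0], [1.0, -26.0, 6.0], 0], [[34.0, -6.0, -32.0], [0.0, -30.0, 7.0], 0], [[38.0, -7.0, -36.0], [-0.0, -34.0, 7.0], 0], [[43.0, -8.0, -41.0], [-1.0, -39.0, 7.0], 0], turn [ 43.36  -4.01 -42.18] shift [-12.6 -32.3   6. ]
```

>>> {"method": "carry_out", "body": {
  "targets": [
    [[5, -1, -4], [1, -4, 2], 0],
    [[10, -1, -9], [1, -8, 3], 0],
    [[14, -2, -14], [1, -12, 4], 0],
    [[19, -3, -18], [2, -17, 5], 0],
    [[24, -4, -23], [1, -21, 6], 0],
    [[29, -5, -27], [1, -26, 6], 0],
    [[34, -6, -32], [0, -30, 7], 0],
    [[38, -7, -36], [0, -34, 7], 0],
    [[43, -8, -41], [-1, -39, 7], 0],
    [[43, -8, -41], [-1, -39, 7], 0]
  ]
}}

```text
t: 12.12
ee_pos: [491.2, -102.2, 270.8]
orientation: [0.238, 2.191, -0.138]
ft_force: [0.3, 0.5, 0.2]
width: -0.1
```

```bash
python3 look.py w6 hasp_end,hasp_hinge,staple,keeper,bolt_grip,bolt_tip
```

```text
{'t': 12.117, 'qpos': [-0.226, 0.002, 2.446, 3.16, 0.247, 1.541], 'qvel': [-0.001, 0.002, 0.012, -0.125, 0.009, -0.083], 'joint_torque': [-0.038, -20.544, -20.181, 0.946, 2.992, 0.643], 'ee_pos': [491.2, -102.156, 270.761], 'orientation': [0.238, 2.191, -0.138], 'ft_force': [0.295, 0.459, 0.202], 'moment': [0.025, 0.364, 0.028], 'width': -0.071}
cam [319.8 -62.9 303.9]
hasp_end 0.61 [ 579.3 -119.8  171. ]
hasp_hinge 0.81 [ 563.9 -119.6   87.1]
staple 0.68 [ 608.8 -129.6   77.5]
keeper 0.72 [ 667.1 -141.1   90.7]
keeper 0.39 [ 646.4 -479.2   -6.3]
bolt_grip 0.93 [629.9 -25.9 118.5]
bolt_tip 0.77 [ 606.8 -108.5   89.5]
```

View pics/w6.png

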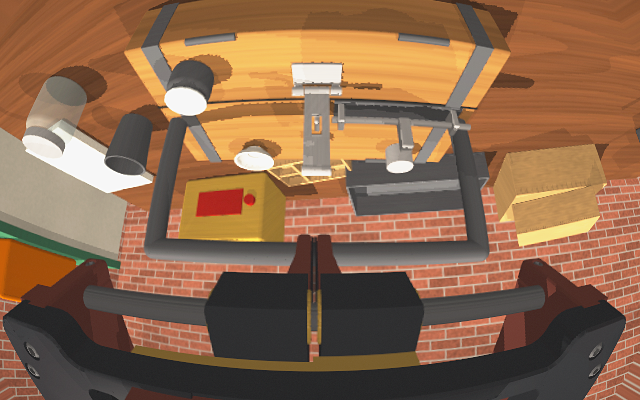

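The flip worked: q4=3.16, tool closed, camera on the lower side. The view shows the hasp upright at (318,130) with its slot over the staple, the bolt handle at (405,130) and the carrying bar at row 250. Next I'll plan the push path.

```bash
cat >> h.py <<'E'
def tcp_push(th,gap=0,lean=45):
    l=np.radians(lean); A=10*np.array([np.cos(l),np.sin(l)])
    m=np.array([-np.sin(th),np.cos(th)]);e=np.array([np.cos(th),np.sin(th)])
    k=abs(A@m); rho=np.interp(th,[0,.8,1.6],[80,70,68])
    p=np.array([-50,10])+rho*e+(2+k+gap)*m
    return p
E
python3 - <<'E'
from h import *
p0=tcp_push(1.43,20); P0=ch(p0[0],0,p0[1]); print(P0); rel(YAW,45,P0)
for t in [1.43,1.3,1.15,1.,.85,.7,.55,.4,.3,.22,.16,.1,.05,0]:
    p=tcp_push(t,0); P=ch(p[0],0,p[1]); print(t,p.round(1),(P-P0).round(1),ik(P,45))
E
```

```text
[ 548.96833661 -113.83166391  156.67842473]
turn [ 2.8   8.24 -0.01] shift [  59.8  -12.4 -111.9]
1.43 [-48.3  78.9] [19.3 -4.3 -2.8] [ 0.368  2.29  -0.301]
1.3 [-38.3  78.1] [29.2 -6.4 -3.6] [ 0.379  2.269 -0.292]
1.15 [-26.8  75.4] [40.3 -8.9 -6.3] [ 0.396  2.247 -0.286]
1.0 [-15.9  70.7] [ 51.  -11.2 -11. ] [ 0.417  2.226 -0.286]
0.85 [-5.9 64.2] [ 60.8 -13.4 -17.4] [ 0.441  2.207 -0.291]
0.7 [ 2.7 58.1] [ 69.1 -15.2 -23.6] [ 0.462  2.19  -0.297]
0.55 [10.1 51.9] [ 76.4 -16.8 -29.8] [ 0.483  2.176 -0.302]
0.4 [16.8 44.5] [ 83.  -18.3 -37.2] [ 0.505  2.163 -0.312]
0.3 [20.9 38.9] [ 86.9 -19.2 -42.8] [ 0.521  2.155 -0.32 ]
0.22 [23.8 34. ] [ 89.8 -19.8 -47.6] [ 0.534  2.149 -0.327]
0.16 [25.8 30.2] [ 91.7 -20.2 -51.5] [ 0.544  2.146 -0.334]
0.1 [27.5 26.2] [ 93.4 -20.6 -55.5] [ 0.555  2.142 -0.341]
0.05 [28.8 22.7] [ 94.7 -20.9 -59. ] [ 0.563  2.139 -0.347]
0 [30.  19.1] [ 95.8 -21.1 -62.6] [ 0.572  2.137 -0.353]
```

>>> {"method": "carry_out", "body": {
  "targets": [
    [[1, 4, 0], [5, -1, -40], 0],
    [[2.8, 8.2, 0], [15, -3, -80], 0],
    [[2.8, 8.2, 0], [35, -8, -112], 0],
    [[2.8, 8.2, 0], [60, -12.4, -112], 0],
    [[2.8, 8.2, 0], [60, -12.4, -112], 0],
    [[2.8, 8.2, 0], [60, -12.4, -112], 0]
  ]
}}

```text
t: 12.97
ee_pos: [549.7, -114.0, 155.3]
orientation: [0.256, 2.346, -0.105]
ft_force: [-0.6, -0.5, -0.9]
width: 0.4
```

```bash
python3 look.py w7 hasp_end;python3 -c "
from h import *
P=tcp_push(1.43,20); rel(YAW,45,ch(P[0],0,P[1]))"
```

```text
{'t': 12.967, 'qpos': [-0.231, 0.347, 2.324, 3.109, 0.314, 1.593], 'qvel': [0.0, -0.056, 0.052, 0.002, -0.005, 0.003], 'joint_torque': [-0.036, -33.721, -14.745, 0.029, 2.817, -0.023], 'ee_pos': [549.657, -113.961, 155.343], 'orientation': [0.256, 2.346, -0.105], 'ft_force': [-0.555, -0.514, -0.859], 'moment': [0.102, 0.315, 0.005], 'width': 0.438}
cam [385.3 -77.7 215.4]
turn [-0.04  0.    0.04] shift [ 0.8 -0.2  0.2]
```

View pics/w7.png

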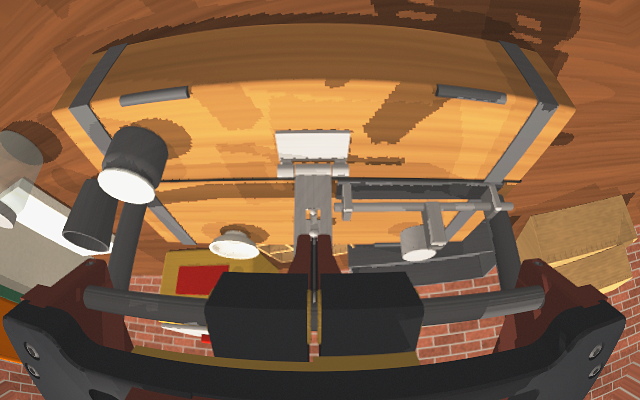

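The closed fingertips at (315,240) are centred behind the strap. I'll sweep it forward.

>>> {"method": "carry_out", "body": {
  "targets": [
    [[0, 0, 0], [19.5, -4.3, -2.8], 0],
    [[0, 0, 0], [30, -6.5, -3.6], 0],
    [[0, 0, 0], [41, -9, -6.3], 0],
    [[0, 0, 0], [52, -11.3, -11.5], 0],
    [[0, 0, 0], [62, -13.5, -18], 0],
    [[0, 0, 0], [70, -15.2, -24.5], 0],
    [[0, 0, 0], [77, -16.8, -31], 0],
    [[0, 0, 0], [83.5, -18.3, -38], 0],
    [[0, 0, 0], [87, -19.2, -43], 0],
    [[0, 0, 0], [87, -19.2, -43], 0]
  ]
}}

```text
t: 13.9
ee_pos: [636.2, -133.1, 111.8]
orientation: [0.257, 2.346, -0.105]
ft_force: [-0.2, -0.5, -0.2]
width: 0.7
```

```bash
python3 look.py w8 hasp_end;python3 -c "
from h import *
for g in(.16,.0):
 P=tcp_push(g,0); rel(YAW,45,ch(P[0],0,P[1]))"
```

```text
{'t': 13.9, 'qpos': [-0.228, 0.527, 2.15, 3.116, 0.319, 1.588], 'qvel': [-0.001, -0.028, 0.021, -0.0, -0.015, -0.0], 'joint_torque': [0.017, -45.745, -13.227, 0.01, 2.803, -0.016], 'ee_pos': [636.204, -133.139, 111.818], 'orientation': [0.257, 2.346, -0.105], 'ft_force': [-0.154, -0.464, -0.155], 'moment': [0.08, 0.309, 0.021], 'width': 0.693}
cam [471.9 -96.8 171.9]
turn [-0.07 -0.04  0.07] shift [ 5.  -1.  -7.5]
turn [-0.07 -0.04  0.07] shift [  9.2  -2.  -18.6]
```

View pics/w8.png

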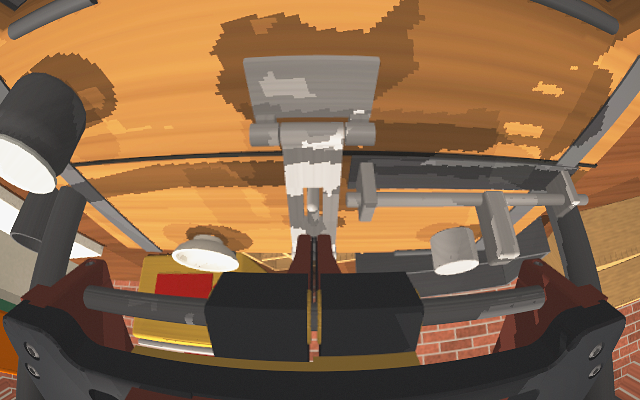

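The strap is nearly down and the staple shows through its slot at (313,205). Pressing on.

>>> {"method": "carry_out", "body": {
  "targets": [
    [[0, 0, 0], [2.5, -0.5, -3.5], 0],
    [[0, 0, 0], [5, -1, -7.5], 0],
    [[0, 0, 0], [6, -1.2, -10.5], 0],
    [[0, 0, 0], [6.8, -1.4, -13], 0],
    [[0, 0, 0], [6.8, -1.4, -13], 0]
  ]
}}

```text
t: 14.42
ee_pos: [642.4, -134.4, 100.4]
orientation: [0.257, 2.344, -0.105]
ft_force: [0.8, -0.5, -0.3]
width: 0.8
```

>>> {"method": "carry_out", "body": {
  "targets": [
    [[0, 0, 0], [1, -0.2, -3], 0],
    [[0, 0, 0], [1.5, -0.3, -5], 0],
    [[0, 0, 0], [1.5, -0.3, -5.5], 0],
    [[0, 0, 0], [1.5, -0.3, -5.5], 0]
  ]
}}

```text
t: 14.75
ee_pos: [644.5, -134.8, 94.7]
orientation: [0.257, 2.344, -0.105]
ft_force: [-0.3, 0.0, 0.8]
width: 0.2
```

```bash
python3 look.py w9 hasp_end; python3 -c "
from h import *
pic('scene','s9')
import cv2
a=cv2.imread('pics/s9.png')[150:310,180:340];cv2.imwrite('pics/s9z.png',cv2.resize(a,None,fx=3.7,fy=3.7,interpolation=2))
for n,p in dict(beadL=(40,14,10),beadR=(40,-14,10),sL=(6,5,12),sR=(-20,5,12)).items(): print(n,projw(ch(*p)))"
```

```text
{'t': 14.75, 'qpos': [-0.228, 0.572, 2.134, 3.119, 0.35, 1.586], 'qvel': [0.0, -0.003, 0.002, -0.0, -0.004, 0.0], 'joint_torque': [-0.001, -46.353, -11.805, 0.006, 2.44, -0.012], 'ee_pos': [644.536, -134.818, 94.726], 'orientation': [0.257, 2.344, -0.105], 'ft_force': [-0.271, 0.049, 0.8], 'moment': [0.089, 0.126, 0.035], 'width': 0.194}
cam [480.1 -98.4 154.5]
hasp_end 0.66 [ 651.3 -134.8   86.5]
hasp_end 0.38 [ 649.3 -481.1   -1.7]
beadL [336. 245.]
beadR [291. 245.]
sL [323. 225.]
sR [324. 200.]
```

View pics/w9.png

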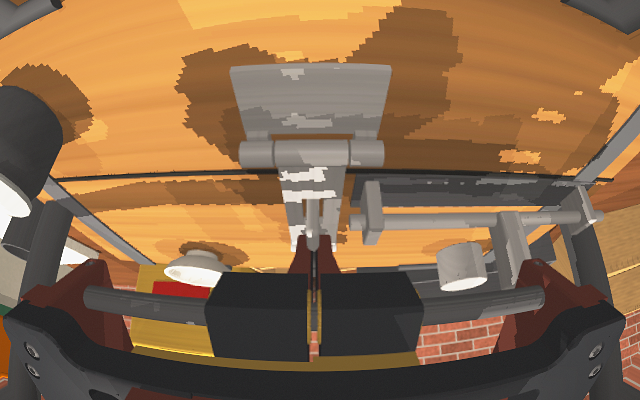

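View pics/s9z.png

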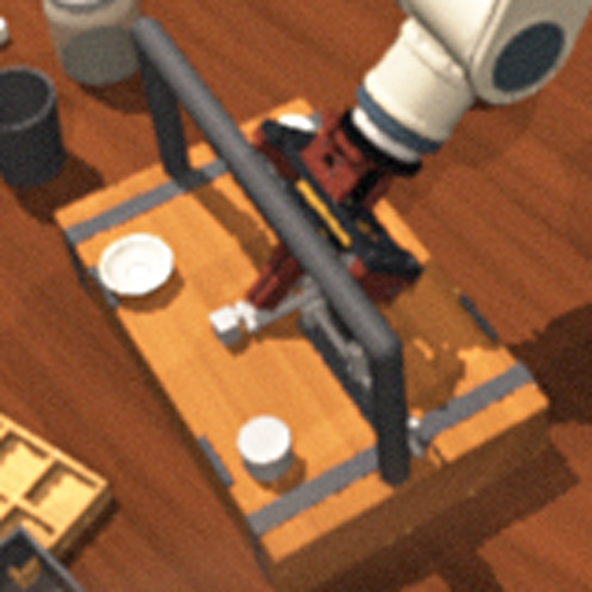

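>>> {"method": "carry_out", "body": {
  "targets": [
    [[0, 0, 0], [0.3, 0, -1.5], 0],
    [[0, 0, 0], [0.5, 0, -3], 0],
    [[0, 0, 0], [0.5, 0, -3], 0]
  ]
}}

```text
t: 15.15
ee_pos: [644.9, -134.9, 93.7]
orientation: [0.257, 2.34, -0.106]
ft_force: [-13.1, 2.4, 22.1]
width: 0.1
```

>>> {"method": "carry_out", "body": {
  "targets": [
    [[0, 0, 0], [0.3, 0, -0.5], 0],
    [[0, 0, 0], [0.3, 0, -0.5], 0],
    [[0, 0, 0], [-14, 3, 14], 0],
    [[0, 0, 0], [-34, 7.5, 35], 0],
    [[0, 0, 0], [-55, 12, 56], 0],
    [[0, 0, 0], [-69, 15, 71], 40],
    [[0, 0, 0], [-69, 15, 71], 40],
    [[0, 0, 0], [-69, 15, 71], 40]
  ]
}}

```text
t: 15.82
ee_pos: [576.0, -119.8, 163.7]
orientation: [0.257, 2.343, -0.105]
ft_force: [0.8, -0.8, -0.6]
width: 17.2
```

```bash
python3 look.py w10 hasp_end,keeper,hasp_hinge,bolt_grip,bolt_tip; python3 -c "
from h import *
import cv2
a=cv2.imread('pics/w10.png')[150:290,230:480];cv2.imwrite('pics/w10z.png',cv2.resize(a,None,fx=3.2,fy=3.2,interpolation=2))
print([ (n,projw(ch(*p)).tolist()) for n,p in dict(beadL=(40,14,10),beadR=(40,-14,10),kL=(50,10,24),kR=(50,-10,24),g103top=(-8,103,56),g103base=(-8,103,22)).items()])
g=ch(-8,103,44); rel(YAW,45,g+(19-60)*tz(45)); print(g)"
```

```text
{'t': 15.817, 'qpos': [-0.23, 0.352, 2.267, 3.106, 0.265, 1.597], 'qvel': [0.001, 0.044, -0.029, 0.001, 0.006, 0.0], 'joint_torque': [0.028, -39.111, -13.707, -0.007, 2.539, 0.005], 'ee_pos': [575.99, -119.829, 163.679], 'orientation': [0.257, 2.343, -0.105], 'ft_force': [0.767, -0.83, -0.603], 'moment': [0.093, 0.337, -0.051], 'width': 17.194}
cam [411.5 -83.4 223.3]
hasp_end 0.65 [ 654.1 -137.2   86.1]
keeper 0.95 [ 665.6 -138.5   91.2]
hasp_hinge 0.7 [ 566.6 -122.1   83.5]
bolt_grip 0.89 [627.8 -24.1 116. ]
bolt_tip 0.56 [ 607.3 -110.7   87.8]
[('beadL', [329.0, 205.0]), ('beadR', [298.0, 205.0]), ('kL', [324.0, 224.0]), ('kR', [303.0, 224.0]), ('g103top', [449.0, 227.0]), ('g103base', [441.0, 189.0])]
turn [-0.08 -0.05  0.07] shift [ 25.5  99.9 -13.8]
[629.8636162  -26.19317457 119.        ]
```

View pics/w10.png

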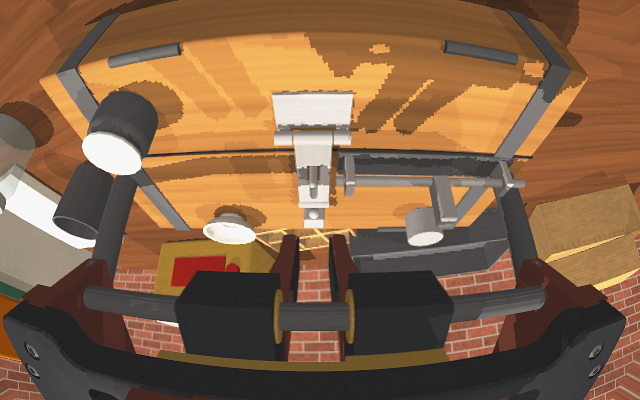

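View pics/w10z.png

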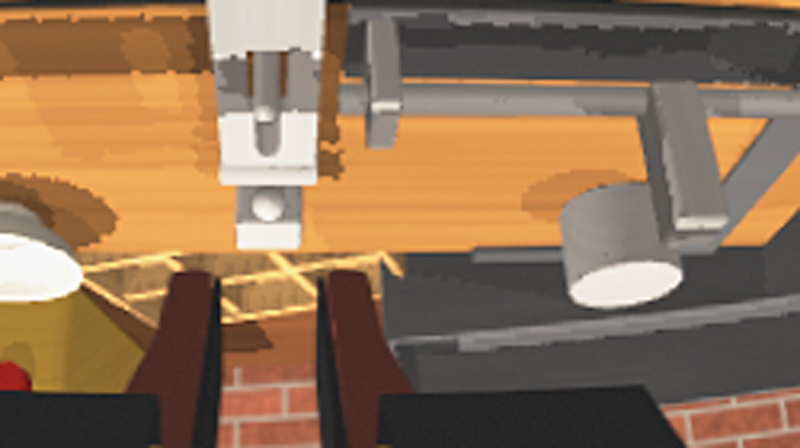

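The zoom shows the ball at (268,205), exposed above the bead, with the staple through the slot. So the hasp is in the catch. The handle top is near pixel (447,220). Moving to the handle pre-grasp.

>>> {"method": "carry_out", "body": {
  "targets": [
    [[0, 0, 0], [4, 35, 15], 40],
    [[0, 0, 0], [10, 70, 15], 40],
    [[0, 0, 0], [20, 96, 0], 40],
    [[0, 0, 0], [25, 100, -14], 40],
    [[0, 0, 0], [25, 100, -14], 40],
    [[0, 0, 0], [25, 100, -14], 40]
  ]
}}

```text
t: 16.62
ee_pos: [600.7, -18.1, 147.0]
orientation: [0.254, 2.347, -0.104]
ft_force: [-0.2, 0.3, -0.8]
width: 39.9
```

```bash
python3 look.py w11 bolt_grip,bolt_tip; python3 -c "
from h import *
import cv2
a=cv2.imread('pics/w11.png')[150:290,230:480];cv2.imwrite('pics/w11z.png',cv2.resize(a,None,fx=3.2,fy=3.2,interpolation=2))
print([ (n,projw(ch(*p)).tolist()) for n,p in dict(g103top=(-8,103,56),g103base=(-8,103,22)).items()])
g=ch(-8,103,44); rel(YAW,45,g+19*tz(45)); print(g)"
```

```text
{'t': 16.617, 'qpos': [0.043, 0.408, 2.233, 3.749, 0.32, 1.173], 'qvel': [-0.043, -0.034, 0.014, -0.024, -0.005, 0.008], 'joint_torque': [1.244, -39.415, -14.487, -0.062, 2.562, -0.127], 'ee_pos': [600.721, -18.06, 147.039], 'orientation': [0.254, 2.347, -0.104], 'ft_force': [-0.168, 0.278, -0.844], 'moment': [0.077, 0.336, -0.012], 'width': 39.949}
cam [436.4  17.8 207.4]
bolt_grip 0.59 [628.8 -22.8 117.8]
bolt_grip 0.27 [ 653.8 -138.6   85.8]
bolt_tip 0.92 [ 608.4 -110.9   86.8]
bolt_tip 0.51 [ 515.1 -242.8   73.4]
[('g103top', [315.0, 245.0]), ('g103base', [314.0, 202.0])]
turn [-0.05 -0.01  0.1 ] shift [ 42.5  -8.6 -43.1]
[629.8636162  -26.19317457 119.        ]
```

View pics/w11z.png

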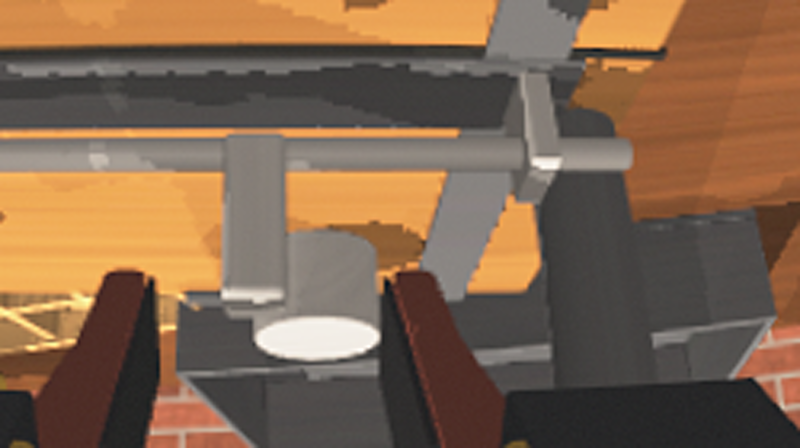

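The handle is at px (309,~220), about 3 mm to the chest's -y of the finger gap centre (314). I'll correct for that and move in.

>>> {"method": "carry_out", "body": {
  "targets": [
    [[0, 0, 0], [-0.7, -3.2, 0], 40],
    [[0, 0, 0], [20, -7, -21], 40],
    [[0, 0, 0], [42, -11.8, -42], 40],
    [[0, 0, 0], [42, -11.8, -42], 36],
    [[0, 0, 0], [42, -11.8, -42], 36]
  ]
}}

```text
t: 17.18
ee_pos: [642.7, -33.2, 106.0]
orientation: [0.26, 2.346, -0.106]
ft_force: [0.2, -0.8, 0.5]
width: 36.2
```

```bash
python3 look.py w12 bolt_tip
```

```text
{'t': 17.183, 'qpos': [0.006, 0.539, 2.154, 3.608, 0.359, 1.292], 'qvel': [0.014, -0.041, 0.034, 0.017, -0.004, -0.013], 'joint_torque': [-0.123, -44.76, -13.629, -0.453, 2.721, 0.131], 'ee_pos': [642.651, -33.164, 105.981], 'orientation': [0.26, 2.346, -0.106], 'ft_force': [0.233, -0.759, 0.527], 'moment': [0.079, 0.358, 0.014], 'width': 36.201}
cam [478.4   3.6 166.1]
bolt_tip 0.73 [ 608.1 -110.7   88.5]
```

View pics/w12.png

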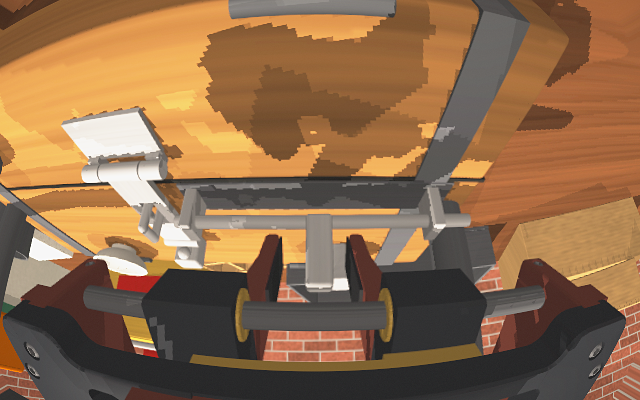

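The handle at px 319 now sits between the fingers (gap centre 315). I'll nudge +2 mm and close.

>>> {"method": "carry_out", "body": {
  "targets": [
    [[0, 0, 0], [0.4, 2, 0], 36],
    [[0, 0, 0], [0.4, 2, 0], 8],
    [[0, 0, 0], [0.4, 2, 0], 8],
    [[0, 0, 0], [0.4, 2, 0], 8],
    [[0, 0, 0], [0.4, 2, 0], 8],
    [[0, 0, 0], [0.4, 2, 0], 8]
  ]
}}

```text
t: 17.78
ee_pos: [643.1, -29.6, 107.4]
orientation: [0.257, 2.344, -0.105]
ft_force: [-3.6, 0.5, 4.3]
width: 13.4
```

```bash
cat > b.py <<'E'
from h import *
o=monitor.get_obs(); c=np.cos(YAW);s=np.sin(YAW); d=o['ee_pos']-C0
print('t',round(o['t'],2),'chest xy',np.round([c*d[0]+s*d[1],-s*d[0]+c*d[1],d[2]-75],2),'Fx,Fy chest',np.round([c*o['ft_force'][0]+s*o['ft_force'][1],-s*o['ft_force'][0]+c*o['ft_force'][1],o['ft_force'][2]],1),'w',round(float(o['width']),1),'q5',np.round(o['qpos'],2))
E
python3 b.py
```

```text
t 17.78 chest xy [  5.65 102.55  32.36] Fx,Fy chest [-3.6 -0.3  4.3] w 13.4 q5 [0.01 0.54 2.15 3.62 0.36 1.29]
```

Gripped at width 13.4. Now pushing towards -y in short calls while watching the force.

>>> {"method": "carry_out", "body": {
  "targets": [
    [[0, 0, 0], [-0.8, -3.5, 0], 8],
    [[0, 0, 0], [-1.5, -7, 0], 8],
    [[0, 0, 0], [-2, -9, 0], 8],
    [[0, 0, 0], [-2, -9, 0], 8]
  ]
}}

```text
t: 18.12
ee_pos: [641.3, -38.2, 107.4]
orientation: [0.255, 2.344, -0.105]
ft_force: [-3.1, 3.5, 5.8]
width: 13.6
```

```bash
python3 b.py
```

```text
t 18.12 chest xy [ 5.7  93.77 32.38] Fx,Fy chest [-3.8  2.7  5.8] w 13.6 q5 [-0.01  0.54  2.16  3.57  0.36  1.31]
```

Sliding with ~3 N. Next, 3 mm steps.

>>> {"method": "carry_out", "body": {
  "targets": [
    [[0, 0, 0], [-0.3, -1.5, 0], 8],
    [[0, 0, 0], [-0.6, -3, 0], 8],
    [[0, 0, 0], [-0.6, -3, 0], 8]
  ]
}}

```text
t: 18.37
ee_pos: [640.6, -41.0, 107.3]
orientation: [0.255, 2.344, -0.105]
ft_force: [-3.1, 4.3, 5.7]
width: 13.9
```

```bash
python3 b.py
```

```text
t 18.37 chest xy [ 5.7  90.81 32.35] Fx,Fy chest [-3.9  3.5  5.7] w 13.9 q5 [-0.01  0.53  2.16  3.56  0.36  1.32]
```

>>> {"method": "carry_out", "body": {
  "targets": [
    [[0, 0, 0], [-0.3, -1.5, 0], 8],
    [[0, 0, 0], [-0.6, -3, 0], 8],
    [[0, 0, 0], [-0.6, -3, 0], 8]
  ]
}}

```text
t: 18.62
ee_pos: [640.4, -42.2, 107.4]
orientation: [0.25, 2.345, -0.103]
ft_force: [-1.1, 16.2, 6.1]
width: 14.0
```

```bash
python3 b.py
```

```text
t 18.62 chest xy [ 5.73 89.66 32.39] Fx,Fy chest [-4.6 15.6  6.1] w 14.0 q5 [-0.02  0.53  2.16  3.54  0.36  1.33]
```

It seized at y≈89.7 (15.6 N). Drawing back ~7 mm.

>>> {"method": "carry_out", "body": {
  "targets": [
    [[0, 0, 0], [1, 4.5, 0], 8],
    [[0, 0, 0], [1.9, 8.7, 0], 8],
    [[0, 0, 0], [1.9, 8.7, 0], 8],
    [[0, 0, 0], [1.9, 8.7, 0], 8]
  ]
}}

```text
t: 18.95
ee_pos: [641.9, -35.2, 107.3]
orientation: [0.255, 2.344, -0.105]
ft_force: [-3.5, 3.7, 6.4]
width: 13.9
```

```bash
python3 b.py
```

```text
t 18.95 chest xy [ 5.69 96.75 32.35] Fx,Fy chest [-4.2  2.9  6.4] w 13.9 q5 [-0.    0.54  2.16  3.59  0.36  1.3 ]
```

>>> {"method": "carry_out", "body": {
  "targets": [
    [[0, 0, 0], [-0.9, -4, 0], 8],
    [[0, 0, 0], [-1.8, -8, 0], 8],
    [[0, 0, 0], [-2.2, -10, 0], 8],
    [[0, 0, 0], [-2.2, -10, 0], 8]
  ]
}}

```text
t: 19.28
ee_pos: [639.7, -45.5, 107.3]
orientation: [0.256, 2.344, -0.105]
ft_force: [-3.4, 2.5, 5.9]
width: 13.8
```

```bash
python3 b.py
```

```text
t 19.28 chest xy [ 5.74 86.26 32.33] Fx,Fy chest [-3.8  1.7  5.9] w 13.8 q5 [-0.02  0.53  2.16  3.54  0.36  1.34]
```

Past the first seizure (y=86.3). On to about 77.

>>> {"method": "carry_out", "body": {
  "targets": [
    [[0, 0, 0], [-0.9, -4, 0], 8],
    [[0, 0, 0], [-1.8, -8, 0], 8],
    [[0, 0, 0], [-1.8, -8, 0], 8],
    [[0, 0, 0], [-1.8, -8, 0], 8]
  ]
}}

```text
t: 19.62
ee_pos: [637.9, -53.7, 107.4]
orientation: [0.256, 2.344, -0.105]
ft_force: [-3.5, -0.3, 5.7]
width: 13.6
```

```bash
python3 b.py
```

```text
t 19.62 chest xy [ 5.8  77.9  32.37] Fx,Fy chest [-3.4 -1.1  5.7] w 13.6 q5 [-0.04  0.53  2.17  3.5   0.36  1.36]
```

>>> {"method": "carry_out", "body": {
  "targets": [
    [[0, 0, 0], [-0.4, -2, 0], 8],
    [[0, 0, 0], [-0.9, -4, 0], 8],
    [[0, 0, 0], [-0.9, -4, 0], 8]
  ]
}}

```text
t: 19.87
ee_pos: [637.5, -55.9, 107.4]
orientation: [0.251, 2.345, -0.103]
ft_force: [-1.6, 12.9, 5.5]
width: 13.9
```

```bash
python3 b.py
```

```text
t 19.87 chest xy [ 5.83 75.66 32.43] Fx,Fy chest [-4.3 12.2  5.5] w 13.9 q5 [-0.05  0.53  2.17  3.48  0.36  1.37]
```

Second seizure at y=75.7, 14 mm after the first as expected. Draw back, then push on.

>>> {"method": "carry_out", "body": {
  "targets": [
    [[0, 0, 0], [1, 4.5, 0], 8],
    [[0, 0, 0], [1.9, 8.6, 0], 8],
    [[0, 0, 0], [1.9, 8.6, 0], 8],
    [[0, 0, 0], [1.9, 8.6, 0], 8]
  ]
}}

```text
t: 20.2
ee_pos: [639.0, -48.7, 107.4]
orientation: [0.256, 2.344, -0.105]
ft_force: [-3.6, 3.3, 7.1]
width: 13.9
```

```bash
python3 b.py
```

```text
t 20.2 chest xy [ 5.78 82.98 32.36] Fx,Fy chest [-4.2  2.4  7.1] w 13.9 q5 [-0.03  0.53  2.16  3.52  0.36  1.35]
```

>>> {"method": "carry_out", "body": {
  "targets": [
    [[0, 0, 0], [-0.9, -4, 0], 8],
    [[0, 0, 0], [-1.8, -8, 0], 8],
    [[0, 0, 0], [-2.6, -12, 0], 8],
    [[0, 0, 0], [-2.6, -12, 0], 8]
  ]
}}

```text
t: 20.53
ee_pos: [636.3, -61.3, 107.4]
orientation: [0.256, 2.343, -0.105]
ft_force: [-4.2, 0.8, 7.3]
width: 13.7
```

```bash
python3 b.py
```

```text
t 20.53 chest xy [ 5.88 70.12 32.38] Fx,Fy chest [-4.3 -0.1  7.3] w 13.7 q5 [-0.06  0.53  2.17  3.46  0.36  1.38]
```

>>> {"method": "carry_out", "body": {
  "targets": [
    [[0, 0, 0], [-0.9, -4, 0], 8],
    [[0, 0, 0], [-1.8, -8, 0], 8],
    [[0, 0, 0], [-2.6, -12, 0], 8],
    [[0, 0, 0], [-2.6, -12, 0], 8]
  ]
}}

```text
t: 20.87
ee_pos: [633.8, -73.4, 107.4]
orientation: [0.257, 2.343, -0.105]
ft_force: [-3.5, 0.3, 7.0]
width: 13.6
```

```bash
python3 b.py
```

```text
t 20.87 chest xy [ 5.96 57.77 32.41] Fx,Fy chest [-3.5 -0.4  7. ] w 13.6 q5 [-0.09  0.53  2.17  3.4   0.36  1.42]
```

>>> {"method": "carry_out", "body": {
  "targets": [
    [[0, 0, 0], [-0.4, -2, 0], 8],
    [[0, 0, 0], [-0.8, -3.7, 0], 8],
    [[0, 0, 0], [-0.8, -3.7, 0], 8]
  ]
}}

```text
t: 21.12
ee_pos: [633.0, -76.6, 107.4]
orientation: [0.255, 2.344, -0.105]
ft_force: [-2.6, 4.0, 6.7]
width: 13.8
```

```bash
python3 b.py
```

```text
t 21.12 chest xy [ 5.95 54.5  32.39] Fx,Fy chest [-3.4  3.4  6.7] w 13.8 q5 [-0.1   0.53  2.17  3.38  0.36  1.43]
```

>>> {"method": "carry_out", "body": {
  "targets": [
    [[0, 0, 0], [-0.4, -2, 0], 8],
    [[0, 0, 0], [-0.4, -2, 0], 8]
  ]
}}

```text
t: 21.28
ee_pos: [633.0, -76.6, 107.4]
orientation: [0.25, 2.345, -0.103]
ft_force: [-0.4, 17.4, 6.3]
width: 13.4
```

```bash
python3 b.py; python3 look.py w13 bolt_tip
```

```text
t 21.28 chest xy [ 5.96 54.43 32.41] Fx,Fy chest [-4.2 16.9  6.3] w 13.4 q5 [-0.1   0.53  2.17  3.37  0.35  1.43]
{'t': 21.283, 'qpos': [-0.101, 0.53, 2.174, 3.37, 0.354, 1.435], 'qvel': [0.006, 0.002, 0.0, 0.021, 0.005, -0.008], 'joint_torque': [-10.717, -41.813, -11.752, 1.304, 2.927, -0.003], 'ee_pos': [633.036, -76.626, 107.415], 'orientation': [0.25, 2.345, -0.103], 'ft_force': [-0.436, 17.398, 6.3], 'moment': [1.94, -0.247, 1.872], 'width': 13.449}
cam [468.4 -41.1 167.2]
bolt_tip 0.92 [ 600.7 -158.    87.3]
bolt_tip 0.74 [ 609.  -126.6   73.2]
```

View pics/w13.png

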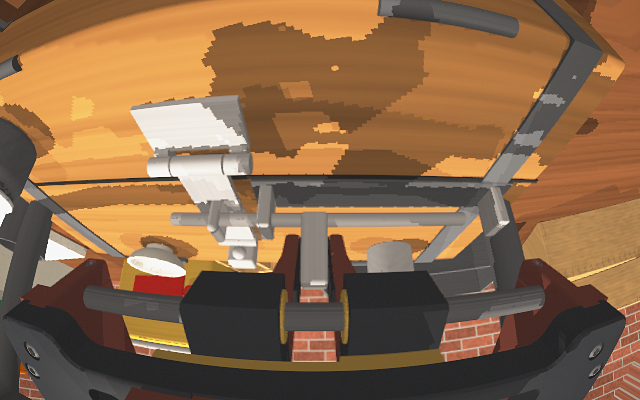

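The bolt is at its hard stop (17 N) and the rod passes through the staple, tip at px (172,218). I'll relax the push, open a little and retreat along the tool axis.

>>> {"method": "carry_out", "body": {
  "targets": [
    [[0, 0, 0], [0.3, 1.6, 0], 8],
    [[0, 0, 0], [0.3, 1.6, 0], 20],
    [[0, 0, 0], [0.3, 1.6, 0], 22],
    [[0, 0, 0], [0.3, 1.6, 0], 22],
    [[0, 0, 0], [-10, 4, 11], 22],
    [[0, 0, 0], [-24, 7, 25], 22],
    [[0, 0, 0], [-45, 12, 47], 22],
    [[0, 0, 0], [-70, 17, 72], 22],
    [[0, 0, 0], [-95, 22, 97], 22],
    [[0, 0, 0], [-95, 22, 97], 22]
  ]
}}

```text
t: 22.22
ee_pos: [534.6, -56.5, 207.1]
orientation: [0.258, 2.341, -0.104]
ft_force: [0.6, 1.0, -1.1]
width: 22.0
```

```bash
python3 b.py; python3 look.py w14 bolt_tip,bolt_grip,hasp_end; python3 -c "
from h import *
import cv2
a=cv2.imread('pics/w14.png')[100:290,180:480];cv2.imwrite('pics/w14z.png',cv2.resize(a,None,fx=2.6,fy=2.6,interpolation=2))
print([ (n,projw(ch(*p)).tolist()) for n,p in dict(tiphome=(-8,-30,18),tip45=(-8,-23,18),grip55top=(-8,55,56),beadL=(40,14,10)).items()])"
```

```text
t 22.22 chest xy [-94.53  52.85 132.11] Fx,Fy chest [ 0.3  1.1 -1.1] w 22.0 q5 [-0.07  0.18  2.34  3.71  0.2   1.12]
{'t': 22.217, 'qpos': [-0.067, 0.184, 2.342, 3.71, 0.198, 1.121], 'qvel': [-0.007, 0.112, -0.067, -0.224, 0.071, 0.224], 'joint_torque': [0.129, -30.973, -18.646, 1.377, 2.032, -1.768], 'ee_pos': [534.567, -56.538, 207.109], 'orientation': [0.258, 2.341, -0.104], 'ft_force': [0.555, 0.953, -1.076], 'moment': [0.011, 0.384, 0.014], 'width': 22.028}
cam [370.  -20.1 266.5]
bolt_tip 0.66 [ 599.6 -157.8   87. ]
bolt_grip 0.78 [619.3 -68.  115.8]
bolt_grip 0.71 [ 568.4 -123.8   82.9]
hasp_end 0.76 [ 650.7 -135.    85.1]
[('tiphome', [231.0, 177.0]), ('tip45', [237.0, 176.0]), ('grip55top', [316.0, 210.0]), ('beadL', [279.0, 194.0])]
```

View pics/w14z.png

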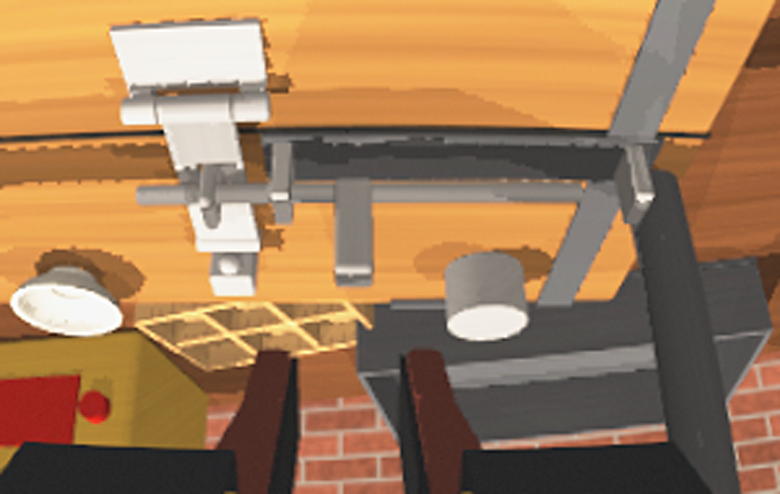

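The tip is at px 233 (home predicted 231, 45 mm predicted 237), the handle is at 316 as predicted, and the ball still shows above the bead. I'll let the arm settle, then hand in.

>>> {"method": "carry_out", "body": {
  "targets": [
    [[0, 0, 0], [0, 0, 0], 22],
    [[0, 0, 0], [0, 0, 0], 22],
    [[0, 0, 0], [0, 0, 0], 22]
  ]
}}

```text
t: 22.67
ee_pos: [537.5, -57.1, 202.5]
orientation: [0.257, 2.347, -0.105]
ft_force: [-0.6, 0.3, 1.2]
width: 21.7
```

```bash
python3 -c "
from h import *
st(); print(order.close_job())"
```

```text
{'t': 22.667, 'qpos': [-0.067, 0.199, 2.336, 3.701, 0.201, 1.129], 'qvel': [0.001, -0.008, 0.005, 0.001, -0.001, -0.0], 'joint_torque': [-0.006, -30.653, -17.564, -0.253, 2.461, -0.0], 'ee_pos': [537.531, -57.075, 202.515], 'orientation': [0.257, 2.347, -0.105], 'ft_force': [-0.609, 0.296, 1.229], 'moment': [0.111, 0.359, -0.038], 'width': 21.678}
the job is handed in; nothing more can be done
None
```

The chest is locked and the job was handed in at about 22.7 s; no verdict is reported.

- **Hasp:** I pinched its bead, swung it past upright and released it. I then turned the wrist over in free space to get the 45° lean, and pushed the hasp down with closed fingers onto its stop (about 22 N). The last pictures show the keeper's ball exposed above the bead and the staple through the slot, so it is in the catch.
- **Bolt:** I gripped the handle and pushed. It seized twice, 14 mm apart. Each time I drew it back about 7 mm and pushed on, and after the second it ran free to a hard stop (17 N). The last picture puts the rod's tip and the handle within 2 px of where they should be when fully home.
- **End state:** The gripper was clear of everything, with wrist force about 1 N (noise level). The dish and block show no sign of being moved in the last picture. I did not measure any of the loose things again.

Two readings did not quite agree. The handle stood 1 to 3 mm off the fitted chest pose, which I corrected from the picture before gripping. The force while drawing the bolt back did not show the 3 N rub in the expected direction, though the measured position did move back 7 mm both times.

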